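# Mix a settled sample bottle by inversion and stand it on the balance

### The arm

A 6-joint arm with a two-finger parallel gripper is mounted at the origin on the work surface. World frame = base frame: x ahead of the robot, y to its left, z up, the work surface at z = 0. Lengths are in m, angles in rad, forces in N, time in s.
With the tool pointing down it reaches from about 0.375 to 0.9 m from the base axis. Payload 3.1 kg.
Tool frame: the origin (TCP) lies midway between the tips of the shut fingers; the grasp point (between the pads) lies 19 mm behind it; z points along the fingers, y is the line along which they close (so a half turn about z gives the same grasp; the last joint's range is limited). The gripper opens to 87 mm and grips with 3 to 60 N. Pads are 19 mm wide; open, the fingers measure 117 mm over their backs; the gripper's body (75 mm by 190 mm) begins 51 mm behind the grasp point.
Start: joints at [-1.298, 0.527, 1.433, -0, 1.181, -0.178], TCP at [0.273, -0.562, 0.223] pointing down, gripper open.
Joint ranges: [-3.08, 3.08], [-0.75, 2.2], [0.22, 2.44], [-1.43, 4.57], [0, 2.65], [-2.85, 2.85]. Speed limits (rad/s): [2.79, 2.79, 3.14, 3.14, 3.14, 3.14].

### API

Orientations are given as a unit quaternion [x, y, z, w].
In Python, from rig import get_obs, cams, job gives the robot as it stands.
- The arm moves only by the tool servo_tool, never from a script. Its argument "moves" is text: rows parted by semicolons, each of 5 numbers parted by spaces: the shift along the tool's x, y, z in m, then the turn about the tool's z in degrees, then the finger opening in m, from 0 to 0.087. In form: dx dy dz spin claw; .... A call has 1 to 10 rows; each row is the pose to reach, as a shift and turn from the pose commanded when the call began, along the tool's axes at that moment; what a row does not reach only later rows make up. A row lasts 1/12 s, in which the tool goes at most 41.7 mm and 7.16 degrees, less where a joint would pass 70% of its speed; a pose out of reach is approached as far as the arm can. A call with a gripper value outside its range is refused whole. The fingers move at their own pace and stop on an object; "grip_force" is the grip in N (left out, the last holds). Time passes only in rows, so rows that repeat a pose let the fingers close. It gives the time, the measured TCP pose, the force, the opening and the grip force at its end, in the units of the state.
- get_obs(): the state, without advancing time (a new reading comes with each control period).
- cams.camera(name): name is "side" or "top"; returns the picture (400x640x3 uint8, blue, green, red); there is no depth.
- cams.camera_model(name): a dict with "fx", "fy", "cx", "cy" (pixels), "dist" ([k1, k2, p1, p2, k3] as OpenCV has them; the pictures are not rectified), "R" (3x3) and "t" (3): a world point X has camera coordinates R X + t. Camera axes: x right, y down, z forward; pixel columns grow to the right and rows downward; lengths in m; the calibration is good to about 2 mm. A picture is of the moment at which its call begins. camera_model takes no time and is no camera call.
- job.hand_in(): hands the job in; it is judged then, once.
The state is a dict: "time": time; "q": joint angles; "joint_velocities": joint speeds; "joint_torque": joint torques, N m; "position": TCP position; "tool_rot": TCP orientation; "ft_force": force on the tool from outside, world axes, zero at the start; "moment": the same for the moment, N m; "grip_width": finger opening in m; "grip_force": force on a finger pad.
Only numpy, scipy, OpenCV 4.12 (cv2) and the standard library are available. Lean on these libraries where they do the work, as an engineer would, in place of code of your own. Each camera call takes 0.05 s, during which the arm holds its last target. There are 200 camera calls.

### The job

The sample in the smallest of the three white, black-capped reagent bottles has settled: pick that bottle up, tip it over in the air until its cap points well below level (upside down or not far from it), and hold it so for a moment. Then bring it upright again and set it down gently, without dropping it, in the middle of the balance's steel pan. Leave the other two white bottles standing where they are.

Things in the scene. Friction and masses are not known exactly. Their poses are not given: they have to be found in the camera images.
- small_bottle: Sample bottle: smallest of three white reagent bottles with black caps, closed, rigid, 108 mm tall, 0.16 kg. Body 50 mm in diameter up to 74 mm, shoulder to 84 mm, cap 36 mm in diameter to 108 mm. Upright on the bench in one of three places in a curved row, 170 mm apart. Origin: centre of its underside; z towards the cap. Grip the body 55 mm up, gripper leaning about 45 degrees.
- tall_bottle: A bystander: slim white bottle with a black cap, 52 mm in diameter, 175 mm tall, standing in the same row. Origin at the centre of its underside, z up to the cap. Leave it standing.
- wide_bottle: A bystander: wide white bottle with a black cap, 74 mm in diameter, 130 mm tall, standing in the same row. Origin at the centre of its underside, z up to the cap. Leave it standing.
- balance_pan (a point): Centre of the top face of the balance's round steel pan: 140 mm in diameter, level, 68 mm above the bench, z up. The balance is a flat white box (250 x 190 mm, 52 mm high) on the left of the bench; it is fixed and the pan does not give. The pan lies 30 mm beyond the box's middle, away from the display, and is its highest part: nothing stands up around it.

How it is judged:
By the outcome, as a careful person would: the job done as asked, in the order asked, and still so for the second after the job is handed in, with the robot touching nothing.
It also fails if it takes over 61 s, if anything falls off the work surface, if the arm or the gripper's body presses on something with over 40 N, if the wrist force passes 120 N, or if a joint passes its speed limit or range.

## Working session

There is one attempt and no reset: what is moved stays moved. The work goes in short steps, Python scripts to look and compute and a tool call to move; the robot and the scene stay as the last step left them, time stands still between calls to the robot, and variables do not carry over. Pictures are saved under pics/ and viewed, at most 10 in all, crops included, and the job is handed in when it is done.

Besides the shell and the picture viewer there is one more tool, called as name(argument=value, ...) on one line, values as JSON. servo_tool: Moves the arm, as the interface text tells. Its arguments: {"type":"object","properties":{"moves":{"type":"string"},"grip_force":{"type":"number"}},"required":["moves"]}

```bash
mkdir -p pics; ls; python3 - <<'E'
from rig import get_obs,cams
import cv2,numpy as np
a=cams.camera("side");b=cams.camera("top")
cv2.imwrite("pics/s0.png",a);cv2.imwrite("pics/t0.png",b)
o=get_obs();print(o["time"],o["position"],o["tool_rot"],o["grip_width"])
for n in("side","top"):
  m=cams.camera_model(n);print(n,m["fx"],-np.array(m["R"]).T@m["t"],np.round(m["R"],2).tolist())
E
```

```text
pics
0.1 [ 0.27271445 -0.56163122  0.22167334] [ 9.74592708e-01  2.23982375e-01 -5.11600834e-05 -9.72638096e-04] 0.08720965844413578
side 503.1719424688467 [-0.20541153  0.72781297  0.89869609] [[-0.69, -0.72, 0.02], [-0.47, 0.43, -0.77], [0.55, -0.55, -0.63]]
top 438.03863777725746 [ 0.43110498 -0.0123137   0.93597516] [[0.02, -1.0, -0.0], [-0.99, -0.01, -0.11], [0.11, 0.01, -0.99]]
```

View pics/s0.png

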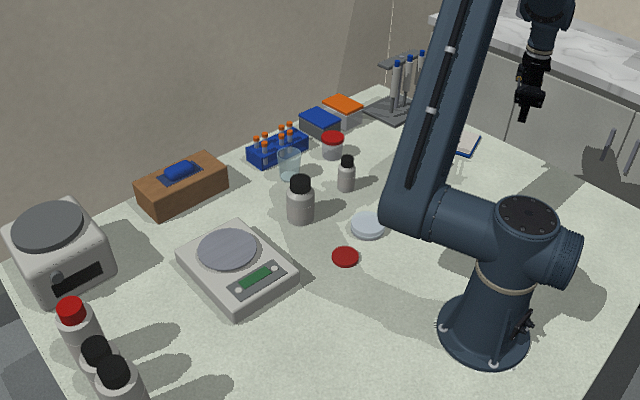

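View pics/t0.png

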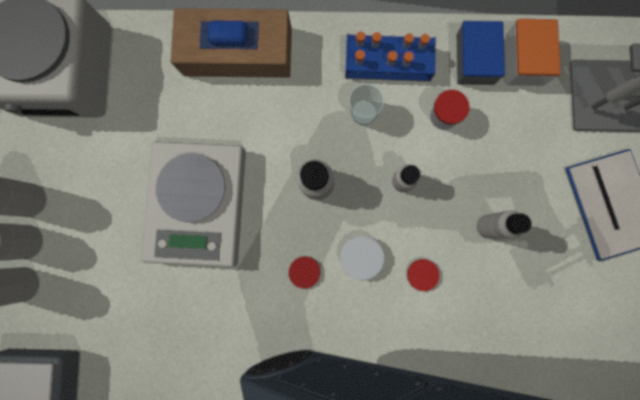

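The side view shows the wide bottle at (300,200), the small one at (346,170) and the balance pan at (228,248). In the top view, the wide cap is at (315,176), the small cap at (410,175), the tall cap at (518,223) and the pan at (190,187).

```bash
cat > h.py <<'E'
import cv2,numpy as np
from rig import get_obs,cams
from scipy.spatial.transform import Rotation as Ro
def ray(n,p):
    m=cams.camera_model(n);K=np.array([[m["fx"],0,m["cx"]],[0,m["fy"],m["cy"]],[0,0,1.]])
    u=cv2.undistortPoints(np.array([[p]],float),K,np.array(m["dist"],float))[0,0]
    R=np.array(m["R"]);return -R.T@np.array(m["t"]),R.T@np.array([*u,1])
def onz(n,p,z):
    c,d=ray(n,p);return c+d*(z-c[2])/d[2]
def pix(n,X):
    m=cams.camera_model(n);K=np.array([[m["fx"],0,m["cx"]],[0,m["fy"],m["cy"]],[0,0,1.]])
    return cv2.projectPoints(np.array([X],float),cv2.Rodrigues(np.array(m["R"]))[0],np.array(m["t"],float),K,np.array(m["dist"],float))[0][0,0]
def blob(img,box,f):
    x0,y0,x1,y1=box;k=f(img[y0:y1,x0:x1].astype(int)).astype(np.uint8)
    n,l,s,c=cv2.connectedComponentsWithStats(k);i=1+np.argmax(s[1:,4])
    return c[i]+[x0,y0],s[i]
def tool():
    o=get_obs();T=Ro.from_quat(o["tool_rot"]);M=T.as_matrix()
    print("t",round(o["time"],2),"p",np.round(o["position"],4),"x",np.round(M[:,0],3),"y",np.round(M[:,1],3),"z",np.round(M[:,2],3),"q",np.round(o["q"],3),"w",round(o["grip_width"],4),"F",np.round(o["ft_force"],1));return o,M
E
python3 - <<'E'
from h import *
b=cv2.imread("pics/t0.png");s=cv2.imread("pics/s0.png")
dk=lambda a:a.max(2)<45
for n,im,bx,z in [("top",b,(295,155,335,195),.13),("top",b,(392,160,425,190),.108),("top",b,(500,205,540,240),.175),("side",s,(335,150,360,168),.1),("side",s,(285,170,315,196),.12)]:
    c,st=blob(im,bx,dk);print(n,c,st,onz(n,c,z).round(4))
g=lambda a:(abs(a-np.array([150,140,140])).max(2)<30)
hs=cv2.cvtColor(b,cv2.COLOR_BGR2HSV);print(b[187,190],b[150,170],b[230,170])
for p in[(157,187),(230,187),(193,152),(193,222)]:print(p,onz("top",p,.068).round(3))
for n,p in[("beaker",(365,100)),("jar",(451,105))]:print(n,onz("top",p,.07).round(3))
tool()
E
```

```text
top [314.21702838 175.41736227] [  6   7  27  28 599] [0.5516 0.0346 0.13  ]
top [409.83539095 174.67078189] [  9   6  18  18 243] [ 0.559  -0.1467  0.108 ]
top [517.97802198 223.47252747] [  7   9  23  20 364] [ 0.4659 -0.3236  0.175 ]
side [346.80882353 161.06617647] [  6   5  12  13 136] [ 0.5578 -0.1427  0.1   ]
side [299.80571429 183.72571429] [  5   4  21  20 350] [0.5497 0.0417 0.12  ]
[122 119 118] [155 162 165] [117 121 119]
(157, 187) [0.533 0.353 0.068]
(230, 187) [0.535 0.206 0.068]
(193, 152) [0.605 0.284 0.068]
(193, 222) [0.464 0.277 0.068]
beaker [ 0.717 -0.062  0.07 ]
jar [ 0.709 -0.237  0.07 ]
t 0.1 p [ 0.2727 -0.5616  0.2217] x [0.9   0.437 0.   ] y [ 0.437 -0.9   -0.002] z [-0.001  0.002 -1.   ] q [-1.297  0.528  1.434 -0.     1.181 -0.178] w 0.0872 F [ 0.7 -0.1 -0.1]
```

servo_tool(moves="0 0 -0.04 0 0.087;0 0 -0.08 0 0.087;0 0 -0.12 0 0.087;0 0 -0.16 0 0.087;0 0.04 -0.2 0 0.087;0 0.08 -0.2 0 0.087;0 0.12 -0.2 0 0.087;0 0.16 -0.2 0 0.087;0 0.2 -0.2 0 0.087;0 0.24 -0.2 0 0.087")

```text
time: 0.93
position: [0.3723, -0.7673, 0.4213]
tool_rot: [0.975, 0.224, 0.0, -0.0]
ft_force: [0.9, -1.2, 0.4]
grip_width: 0.0871
grip_force: 0.0
```

servo_tool(moves="0 0.04 0 0 0.087;0 0.08 0 0 0.087;0 0.12 0 0 0.087;0 0.16 0 0 0.087;0 0.2 0 0 0.087;0 0.24 0 0 0.087;0 0.28 0 0 0.087")

```text
time: 1.52
position: [0.3923, -0.8087, 0.3645]
tool_rot: [0.974, 0.224, 0.004, 0.017]
ft_force: [-0.4, 0.2, 0.0]
grip_width: 0.0868
grip_force: 0.0
```

```bash
python3 -c "
from h import *
tool()"
```

```text
t 1.52 p [ 0.3923 -0.8087  0.3645] x [ 0.9    0.437 -0.001] y [ 0.436 -0.899  0.035] z [ 0.015 -0.032 -0.999] q [-1.244  0.944  0.218  0.004  1.945 -0.124] w 0.0868 F [-0.4  0.2  0. ]
```

servo_tool(moves="0 0.04 0 0 0.087;0 0.08 0 0 0.087;0 0.12 0 0 0.087;0 0.16 0 0 0.087;0 0.2 0 0 0.087;0 0.24 0 0 0.087;0 0.28 0 0 0.087;0 0.32 0 0 0.087;0 0.36 0 0 0.087;0 0.4 0 0 0.087")

```text
time: 2.35
position: [0.4083, -0.8418, 0.2939]
tool_rot: [0.974, 0.224, 0.007, 0.031]
ft_force: [-0.1, 0.6, -0.1]
grip_width: 0.0873
grip_force: 0.0
```

```bash
python3 -c "
from h import *
tool()"
```

```text
t 2.35 p [ 0.4083 -0.8418  0.2939] x [ 0.9    0.437 -0.   ] y [ 0.436 -0.898  0.063] z [ 0.027 -0.057 -0.998] q [-1.241  1.023  0.219  0.008  1.837 -0.119] w 0.0873 F [-0.1  0.6 -0.1]
```

servo_tool(moves="0 0 -0.04 0 0.087;0 0 -0.08 0 0.087;0 0 -0.12 0 0.087;0 0 -0.16 0 0.087;0 0 -0.2 0 0.087;0 0 -0.24 0 0.087;0 0 -0.28 0 0.087;0 0 -0.32 0 0.087;0 0 -0.36 0 0.087;0 0 -0.4 0 0.087")

```text
time: 3.18
position: [0.3568, -0.7356, 0.5352]
tool_rot: [0.974, 0.224, 0.01, 0.043]
ft_force: [-0.7, 0.4, -0.0]
grip_width: 0.0867
grip_force: 0.0
```

```bash
python3 -c "
from h import *
tool()"
```

```text
t 3.18 p [ 0.3568 -0.7356  0.5352] x [0.9   0.437 0.   ] y [ 0.435 -0.896  0.088] z [ 0.038 -0.079 -0.996] q [-1.26   0.741  0.219  0.014  2.095 -0.133] w 0.0867 F [-0.7  0.4 -0. ]
```

servo_tool(moves="0 0 -3 0 0.087")

```text
time: 3.27
position: [0.3491, -0.72, 0.5604]
tool_rot: [0.974, 0.224, 0.011, 0.045]
ft_force: [-0.2, -0.5, -1.0]
grip_width: 0.0868
grip_force: 0.0
```

servo_tool(moves="0 0 -3 0 0.087;0 0 -3 0 0.087")

```text
time: 3.43
position: [0.3312, -0.6827, 0.6203]
tool_rot: [0.973, 0.224, 0.013, 0.057]
ft_force: [0.4, 0.1, 0.3]
grip_width: 0.087
grip_force: 0.0
```

servo_tool(moves="0 0 -3 0 0.087;0 0 -3 0 0.087;0 0 -3 0 0.087;0 0 -3 0 0.087")

```text
time: 3.77
position: [0.2931, -0.6038, 0.7115]
tool_rot: [0.972, 0.224, 0.015, 0.065]
ft_force: [-0.3, -0.1, -0.6]
grip_width: 0.087
grip_force: 0.0
```

```bash
python3 -c "
from h import *
tool()"
```

```text
t 3.77 p [ 0.2931 -0.6038  0.7115] x [ 0.9    0.437 -0.   ] y [ 0.433 -0.892  0.133] z [ 0.058 -0.12  -0.991] q [-1.296  0.493  0.219  0.031  2.298 -0.155] w 0.087 F [-0.3 -0.1 -0.6]
```

servo_tool(moves="0 0 -3 0 0.087;0 0 -3 0 0.087;0 0 -3 0 0.087;0 0 -3 0 0.087;0 0 -3 0 0.087;0 0 -3 0 0.087;0 0 -3 0 0.087;0 0 -3 0 0.087")

```text
time: 4.43
position: [0.2188, -0.4504, 0.8313]
tool_rot: [0.972, 0.223, 0.017, 0.073]
ft_force: [-0.7, 0.8, -0.2]
grip_width: 0.0871
grip_force: 0.0
```

servo_tool(moves="0 0 -3 0 0.087;0 0 -3 0 0.087")

```text
time: 4.6
position: [0.2013, -0.4143, 0.8544]
tool_rot: [0.971, 0.223, 0.018, 0.081]
ft_force: [-1.2, -0.3, 0.4]
grip_width: 0.087
grip_force: 0.0
```

servo_tool(moves="0 0 -3 0 0.087;0 0 -3 0 0.087")

```text
time: 4.77
position: [0.1841, -0.3787, 0.8745]
tool_rot: [0.971, 0.223, 0.02, 0.088]
ft_force: [-0.1, 0.9, 0.0]
grip_width: 0.0871
grip_force: 0.0
```

```bash
python3 -c "
from h import *
tool()"
```

```text
t 4.77 p [ 0.1841 -0.3787  0.8745] x [ 0.9    0.437 -0.001] y [ 0.43  -0.885  0.181] z [ 0.078 -0.163 -0.984] q [-1.426  0.165  0.218  0.102  2.583 -0.216] w 0.0871 F [-0.1  0.9  0. ]
```

servo_tool(moves="0 0 -3 0 0.087;0 0 -3 0 0.087")

```text
time: 4.93
position: [0.1675, -0.3444, 0.8914]
tool_rot: [0.97, 0.223, 0.022, 0.095]
ft_force: [0.8, 0.2, 0.7]
grip_width: 0.087
grip_force: 0.0
```

servo_tool(moves="0 0 -3 0 0.087;0 0 -3 0 0.087")

```text
time: 5.1
position: [0.153, -0.3139, 0.9058]
tool_rot: [0.969, 0.223, 0.023, 0.106]
ft_force: [0.5, 2.4, -0.8]
grip_width: 0.087
grip_force: 0.0
```

servo_tool(moves="0 0 -3 0 0.087;0 0 -3 0 0.087")

```text
time: 5.27
position: [0.1474, -0.296, 0.9163]
tool_rot: [0.967, 0.221, 0.022, 0.122]
ft_force: [-0.1, 0.2, 0.4]
grip_width: 0.0875
grip_force: 0.0
```

servo_tool(moves="0 0 -3 0 0.087;0 0 -3 0 0.087;0 0 -3 0 0.087;0 0 -3 0 0.087")

```text
time: 5.6
position: [0.1469, -0.2721, 0.9272]
tool_rot: [0.965, 0.22, 0.021, 0.141]
ft_force: [0.1, 0.4, -0.0]
grip_width: 0.0871
grip_force: 0.0
```

```bash
python3 -c "
from h import *
tool()"
```

```text
t 5.6 p [ 0.1469 -0.2721  0.9272] x [ 0.902  0.431 -0.022] y [ 0.419 -0.863  0.281] z [ 0.103 -0.263 -0.959] q [-1.548e+00 -2.000e-03  2.190e-01  2.050e-01  2.646e+00 -2.320e-01] w 0.0871 F [ 0.1  0.4 -0. ]
```

```bash
cat > kin.py <<'E'
import numpy as np
from scipy.spatial.transform import Rotation as Ro
from scipy.optimize import least_squares
D=[([-1.297,.528,1.434,0,1.181,-.178],[.2727,-.5616,.2217]),([-1.244,.944,.218,.004,1.945,-.124],[.3923,-.8087,.3645]),
([-1.241,1.023,.219,.008,1.837,-.119],[.4083,-.8418,.2939]),([-1.26,.741,.219,.014,2.095,-.133],[.3568,-.7356,.5352]),
([-1.296,.493,.219,.031,2.298,-.155],[.2931,-.6038,.7115]),([-1.426,.165,.218,.102,2.583,-.216],[.1841,-.3787,.8745]),
([-1.548,-.002,.219,.205,2.646,-.232],[.1469,-.2721,.9272])]
def fk(q,k):
    h,a,e,b,o,c=k
    R=Ro.from_rotvec([0,0,q[0]]);p=np.array([0,0,h]);
    R=R*Ro.from_rotvec([0,q[1],0]);p=p+R.apply([0,e,a])
    R=R*Ro.from_rotvec([0,q[2],0]);p=p+R.apply([o,0,b])
    R=R*Ro.from_rotvec([0,0,q[3]])*Ro.from_rotvec([0,q[4],0])*Ro.from_rotvec([0,0,q[5]])
    return p+R.apply([0,0,c]),R
def fit():
    return least_squares(lambda k:np.concatenate([fk(q,k)[0]-p for q,p in D]),[.35,.4,.11,.4,0,.25])
K=np.load("K.npy") if __import__("os").path.exists("K.npy") else None
E
python3 - <<'E'
from kin import *
s=fit();print(s.x.round(4),abs(s.fun).max());np.save("K.npy",s.x)
for q,p in D[::3]: print(fk(q,s.x)[1].as_matrix().round(3).tolist())
E
```

```text
[0.273  0.5881 0.1111 0.3918 0.1142 0.3043] 0.00036827515543380596
[[-0.437, 0.9, -0.0], [0.9, 0.437, 0.001], [0.001, 0.0, -1.0]]
[[-0.435, 0.9, 0.038], [0.896, 0.436, -0.079], [-0.087, -0.0, -0.996]]
[[-0.419, 0.902, 0.103], [0.863, 0.431, -0.263], [-0.282, -0.021, -0.959]]
```

```bash
cat > sim.py <<'E'
from kin import *
lo=np.array([-3.08,-.75,.219,-1.43,0,-2.85]);hi=np.array([3.08,2.2,2.44,4.57,2.647,2.85])
vm=.7*np.array([2.79,2.79,3.14,3.14,3.14,3.14])/12
A=Ro.from_matrix(np.array([[0,1,0],[-1,0,0],[0,0,1.]]).T)  # tool = model*A
def tf(q):
    p,R=fk(q,K);return p,R*A
assert True
def row(q,goal,G,w,rep=1):
    p,R=tf(q);d=goal-p;n=np.linalg.norm(d);pt=p+d*min(1,.0417/max(n,1e-9))
    r=(G*R.inv()).as_rotvec();m=np.linalg.norm(r);Rt=Ro.from_rotvec(r*min(1,.125/max(m,1e-9)))*R
    f=lambda x:np.concatenate([tf(x)[0]-pt,w*(Rt*tf(x)[1].inv()).as_rotvec()])
    l=np.maximum(lo,q-vm);h=np.minimum(hi,q+vm);l=np.minimum(l,q-1e-6);h=np.maximum(h,q+1e-6)
    return least_squares(f,np.clip(q,l+1e-9,h-1e-9),bounds=(l,h),xtol=1e-6,ftol=1e-6,max_nfev=15).x
def call(q,rows,w):
    p,R=tf(q)
    for dx,dy,dz,s in rows:
        q=row(q,p+R.apply([dx,dy,dz]),R*Ro.from_rotvec([0,0,np.radians(s)]),w)
    return q
def lean(q):
    z=tf(q)[1].as_matrix()[:,2];return np.degrees(np.arccos(-z[2]))
E
python3 - <<'E'
from sim import *
print(tf(D[0][0])[1].as_matrix().round(2).tolist())
for w in(.15,.3,.5,.8,1.2):
    q=np.array([-1.26,.741,.219,.014,2.095,-.133]);o=[lean(q)]
    for n in(1,2,4,8,2,2,2,2,2,4):
        q=call(q,[(0,0,-3,0)]*n,w);o.append(lean(q))
    print(w,np.round(o,1),q.round(2))
E
echo obs 5.1 5.2 6.7 7.6 8.6 9.5 10.4 11.2 12.4 14.2 16.5
```

```text
[[0.9, 0.44, -0.0], [0.44, -0.9, 0.0], [0.0, -0.0, -1.0]]
0.15 [ 5.   8.6 15.  26.  47.9 53.2 58.2 62.8 68.1 73.2 82.2] [-1.39 -0.48  0.22  0.01  1.97 -0.13]
0.3 [ 5.   7.1 10.2 14.2 18.6 22.4 26.2 29.9 33.6 35.5 37.6] [-1.87 -0.21  0.22  0.61  2.48 -0.12]
0.5 [ 5.   6.   7.3  8.8 10.3 11.7 13.  14.3 15.6 17.4 20. ] [-1.72 -0.08  0.24  0.38  2.65 -0.23]
0.8 [ 5.   5.5  6.   6.6  7.1  7.6  8.1  8.6  9.6 10.6 11.6] [-1.52  0.    0.29  0.14  2.65 -0.27]
1.2 [5.  5.2 5.5 5.7 6.  6.2 6.4 6.8 7.3 7.7 8.2] [-1.48  0.03  0.33  0.09  2.65 -0.28]
obs 5.1 5.2 6.7 7.6 8.6 9.5 10.4 11.2 12.4 14.2 16.5
```

```bash
cat > g.py <<'E'
from sim import *
w=.6
rng=np.random.default_rng(0)
def best(q,n,N=26,s=0):
    dirs=[(np.cos(a)*np.cos(b),np.sin(a)*np.cos(b),np.sin(b)) for b in(-1.57,-.8,0,.8,1.57) for a in np.arange(0,6.28,.785 if abs(b)<1.5 else 7)]
    r=[(lean(call(q,[(*(3*np.array(d)),s)]*n,w)),d) for d in dirs];return max(r)
q=np.array([-1.548,-.002,.219,.205,2.645,-.232])
for n in(1,2,4):
  for qq in(q,np.array([-1.26,.741,.219,.014,2.095,-.133]),np.array([-1.2,.741,.219,.014,1.395,-.133]),np.array([-1.2,.0,.219,.014,2,-.133])):
    m,d=best(qq,n);print(n,round(lean(qq),1),round(m-lean(qq),2),np.round(d,2))
E
timeout 500 python3 g.py
```

```text
1 16.5 1.26 [ 0.  0. -1.]
1 5.0 1.42 [ 0.    0.7  -0.72]
1 45.1 1.56 [0. 1. 0.]
1 52.9 1.41 [ 0.    0.7  -0.72]
2 16.5 1.69 [ 0.  0. -1.]
2 5.0 1.65 [ 0.    0.7  -0.72]
2 45.1 1.87 [0. 1. 0.]
2 52.9 1.66 [ 0.    0.7  -0.72]
4 16.5 1.78 [ 0.  0. -1.]
4 5.0 1.68 [ 0.    0.7  -0.72]
4 45.1 1.96 [0. 1. 0.]
4 52.9 1.75 [0. 1. 0.]
```

```bash
cat > ik.py <<'E'
from sim import *
def rot(az,L,flip=1):
    a=np.radians(az);l=np.radians(L);z=np.array([np.cos(a)*np.sin(l),np.sin(a)*np.sin(l),-np.cos(l)])
    y=flip*np.array([-np.sin(a),np.cos(a),0]);x=np.cross(y,z);return Ro.from_matrix(np.array([x,y,z]).T)
def ik(p,R,q0):
    f=lambda x:np.concatenate([tf(x)[0]-p,.6*(R*tf(x)[1].inv()).as_rotvec()])
    b=None
    for q in q0:
        s=least_squares(f,np.clip(q,lo+1e-3,hi-1e-3),bounds=(lo,hi))
        if b is None or s.cost<b.cost:b=s
    return b.x,np.sqrt(2*b.cost)
B=np.array([.558,-.145,.055]);P=np.array([.535,.28,.123])
if __name__=="__main__":
  for L in(40,45,50,55):
    for az in(-15,0,15):
      for fl in(1,-1):
        R=rot(az,L,fl);o=[]
        for X in(B,P):
          q,e=ik(X+R.apply([0,0,.019]),R,[[0,.6,1.6,j4,.3,j6] for j4 in(0,.5,-.5) for j6 in(-1.5,0,1.5)]);o+=[q.round(2).tolist(),round(e,3)]
        print(L,az,fl,*o)
E
python3 ik.py
```

```text
40 -15 1 [-0.54, 0.81, 2.17, 2.8, 0.54, 1.66] 0.0 [0.52, 0.65, 1.89, -1.43, 0.47, 0.5] 0.013
40 -15 -1 [-0.54, 0.81, 2.17, 2.8, 0.54, -1.48] 0.0 [0.52, 0.65, 1.89, -1.43, 0.47, -2.64] 0.013
40 0 1 [-0.65, 0.81, 2.15, 2.32, 0.56, 1.79] 0.0 [0.42, 0.65, 2.01, 4.15, 0.32, 0.91] 0.0
40 0 -1 [-0.65, 0.81, 2.15, 2.32, 0.56, -1.35] 0.0 [0.49, 0.61, 1.91, -1.43, 0.33, -2.85] 0.054
40 15 1 [-0.73, 0.8, 2.08, 1.83, 0.59, 1.96] 0.0 [0.31, 0.64, 2.07, 3.27, 0.27, 1.49] 0.0
40 15 -1 [-0.73, 0.8, 2.08, 1.83, 0.59, -1.18] 0.0 [0.31, 0.64, 2.07, 3.27, 0.27, -1.65] 0.0
45 -15 1 [-0.55, 0.86, 2.21, 2.83, 0.72, 1.6] 0.0 [0.54, 0.7, 1.95, 4.52, 0.54, 0.85] 0.0
45 -15 -1 [-0.55, 0.86, 2.21, 2.83, 0.72, -1.54] 0.0 [0.56, 0.66, 1.86, -1.43, 0.55, -2.62] 0.042
45 0 1 [-0.68, 0.86, 2.19, 2.4, 0.71, 1.66] 0.0 [0.44, 0.68, 2.05, 3.92, 0.44, 1.17] 0.0
45 0 -1 [-0.68, 0.86, 2.19, 2.4, 0.71, -1.48] 0.0 [0.44, 0.68, 2.05, 3.92, 0.44, -1.97] 0.0
45 15 1 [-0.77, 0.85, 2.12, 1.93, 0.71, 1.81] 0.0 [0.32, 0.68, 2.12, 3.23, 0.44, 1.53] 0.0
45 15 -1 [-0.77, 0.85, 2.12, 1.93, 0.71, -1.33] 0.0 [0.32, 0.68, 2.12, 3.23, 0.44
[... 412 characters left out ...]
, 1.99, 0.83, 1.69] 0.0 [0.32, 0.72, 2.16, 3.22, 0.62, 1.55] 0.0
50 15 -1 [-0.81, 0.9, 2.14, 1.99, 0.83, -1.45] 0.0 [0.32, 0.72, 2.16, 3.22, 0.62, -1.6] 0.0
55 -15 1 [-0.58, 1.0, 2.29, 2.85, 1.1, 1.52] 0.0 [0.59, 0.77, 2.0, 4.26, 0.75, 1.16] 0.0
55 -15 -1 [-0.58, 1.0, 2.29, 2.85, 1.1, -1.62] 0.0 [0.66, 0.67, 1.8, -1.43, 0.72, -2.57] 0.1
55 0 1 [-0.74, 0.99, 2.26, 2.45, 1.04, 1.49] 0.0 [0.48, 0.77, 2.12, 3.73, 0.74, 1.4] 0.0
55 0 -1 [-0.74, 0.99, 2.26, 2.45, 1.04, -1.65] 0.0 [0.48, 0.77, 2.12, 3.73, 0.74, -1.74] 0.0
55 15 1 [-0.84, 0.95, 2.16, 2.02, 0.95, 1.6] 0.0 [0.32, 0.78, 2.2, 3.21, 0.8, 1.56] 0.0
55 15 -1 [-0.84, 0.95, 2.16, 2.02, 0.95, -1.55] 0.0 [0.32, 0.78, 2.2, 3.21, 0.8, -1.58] 0.0
```

```bash
cat > s1.py <<'E'
from ik import *
for L in(60,65,70,75):
  for az in(0,10,20):
    R=rot(az,L,-1);o=[]
    for X in(B,P):
      q,e=ik(X+R.apply([0,0,.019]),R,[[0,.8,2,j4,.7,j6] for j4 in(1.5,3) for j6 in(-1.5,0)]);o+=[q.round(2).tolist(),round(e,3)]
    print(L,az,*o)
w=.6
for tgt,sp in(((.6,.35,.65),40),((.65,.25,.65),40),((.65,.15,.65),40)):
  q=np.array([-1.548,-.002,.219,.205,2.645,-.232]);p,R=tf(q)
  d=R.inv().apply(np.array(tgt)-p)
  q=call(q,[(*d,sp)]*20,w);print("start",d.round(3),q.round(2),tf(q)[0].round(3),tf(q)[1].as_matrix().round(2).tolist())
  for i in range(32):
    q=call(q,[(3,0,0,0)]*2,w)
    if i%6==1:print(i,q.round(2),tf(q)[0].round(3),round(lean(q),1),"az",np.degrees(np.arctan2(*tf(q)[1].as_matrix()[1::-1,2])).round(0),"yz",tf(q)[1].as_matrix()[2,1].round(2))
E
python3 s1.py
```

```text
60 0 [-0.77, 1.06, 2.28, 2.44, 1.19, -1.72] 0.0 [0.49, 0.83, 2.15, 3.69, 0.9, -1.67] 0.0
60 10 [-0.85, 1.03, 2.22, 2.17, 1.11, -1.67] 0.0 [0.38, 0.84, 2.21, 3.36, 0.96, -1.59] 0.0
60 20 [-0.9, 1.0, 2.14, 1.89, 1.05, -1.57] 0.0 [0.26, 0.85, 2.25, 3.05, 1.01, -1.57] 0.0
65 0 [-0.79, 1.14, 2.29, 2.42, 1.34, -1.78] 0.0 [0.51, 0.89, 2.16, 3.67, 1.06, -1.62] 0.0
65 10 [-0.87, 1.1, 2.23, 2.16, 1.23, -1.74] 0.0 [0.39, 0.91, 2.24, 3.36, 1.14, -1.57] 0.0
65 20 [-0.92, 1.06, 2.14, 1.89, 1.15, -1.63] 0.0 [0.26, 0.92, 2.28, 3.05, 1.2, -1.58] 0.0
70 0 [-0.81, 1.22, 2.29, 2.39, 1.48, -1.83] 0.0 [0.52, 0.95, 2.17, 3.66, 1.21, -1.58] 0.0
70 10 [-0.9, 1.17, 2.23, 2.13, 1.35, -1.8] 0.0 [0.4, 0.98, 2.25, 3.36, 1.31, -1.55] 0.0
70 20 [-0.95, 1.12, 2.14, 1.88, 1.26, -1.69] 0.0 [0.25, 1.0, 2.3, 3.05, 1.38, -1.59] 0.0
75 0 [-0.83, 1.29, 2.28, 2.35, 1.61, -1.88] 0.0 [0.53, 1.02, 2.18, 3.66, 1.36, -1.54] 0.0
75 10 [-0.92, 1.23, 2.22, 2.1, 1.46, -1.85] 0.0 [0.4, 1.05, 2.26, 3.36, 1.47, -1.53] 0.0
75 20 [-0.97, 1.18, 2.13, 1.86, 1.35, -1.74] 0.0 [0.25, 1.08, 2.3, 3.05, 1.55, -1.59] 0.0
start [ 0.683 -0.426  0.1
[... 1254 characters left out ...]
952 -0.112  0.829] 64.6 az -16.0 yz 0.13
start [ 0.642 -0.232  0.206] [ 0.19  0.48  0.44 -0.34  2.14  1.81] [0.65 0.15 0.65] [[0.96, -0.26, 0.1], [-0.22, -0.94, -0.26], [0.16, 0.23, -0.96]]
1 [ 0.09  0.64  0.22 -0.33  2.14  1.71] [0.751 0.097 0.624] 17.3 az -62.0 yz 0.22
7 [-0.09  0.79  0.22 -0.25  1.79  1.61] [ 0.907 -0.04   0.521] 23.6 az -41.0 yz 0.19
13 [-0.17  0.83  0.22 -0.19  1.54  1.55] [ 0.984 -0.114  0.511] 33.5 az -30.0 yz 0.17
19 [-0.21  0.79  0.22 -0.14  1.37  1.51] [ 1.012 -0.141  0.58 ] 44.3 az -23.0 yz 0.16
25 [-0.21  0.7   0.22 -0.11  1.27  1.49] [ 0.999 -0.137  0.697] 55.0 az -20.0 yz 0.16
31 [-0.21  0.57  0.22 -0.09  1.21  1.47] [ 0.949 -0.113  0.836] 65.5 az -17.0 yz 0.15
```

```bash
cat > s2.py <<'E'
from ik import *
w=.6
def info(q,t=""):
    M=tf(q)[1].as_matrix();print(t,q.round(2),tf(q)[0].round(3),"L",round(lean(q),1),"az",np.degrees(np.arctan2(M[1,2],M[0,2])).round(0),"spinneeded",np.degrees(np.arctan2(-M[2,1],M[2,0])).round(1))
def goto(q,X,s=0,n=40):
    p,R=tf(q);d=R.inv().apply(np.array(X)-p);return call(q,[(*d,s)]*n,w)
if __name__=="__main__":
 q0=np.array([-1.548,-.002,.219,.205,2.645,-.232])
 q0=goto(q0,(.6,.35,.65),40,20)
 for k in(1,2,3):
  for k2 in(.3,.6):
   q=q0
   for i in range(36):q=call(q,[(3,-k if i<12 else -k2,0,0)]*2,w)
   info(q,("push",k,k2))
   M=tf(q)[1].as_matrix();q=goto(q,tf(q)[0],np.degrees(np.arctan2(-M[2,1],M[2,0])),5);info(q)
   z=tf(q)[1].as_matrix()[:,2]
   for X in(B-.16*z+[0,0,.2],B-.12*z,B+.019*z,B+.019*z+[0,0,.2],P+.019*z+[0,0,.06],P+.019*z):
     q=goto(q,X);info(q,np.round(X,2))
E
python3 s2.py
```

```text
('push', 1, 0.3) [-0.11  0.52  0.22  0.    1.21  1.59] [0.932 0.009 0.883] L 68.5 az -6.0 spinneeded 0.9
 [-0.11  0.52  0.22  0.    1.21  1.6 ] [0.932 0.009 0.883] L 68.5 az -6.0 spinneeded 1.9
[ 0.41 -0.13  0.31] [-1.21  0.07  2.44  1.68  0.98 -0.83] [ 0.445 -0.156  0.356] L 66.7 az -5.0 spinneeded 2.2
[ 0.45 -0.13  0.1 ] [-0.99  1.19  2.44  2.33  1.48 -1.91] [ 0.515 -0.178  0.078] L 66.5 az -4.0 spinneeded 2.6
[ 0.58 -0.15  0.05] [-0.75  1.17  2.31  2.53  1.44 -1.74] [ 0.576 -0.147  0.048] L 66.5 az -4.0 spinneeded 2.6
[ 0.58 -0.15  0.25] [-0.75  0.54  2.32  2.36  0.95 -1.31] [ 0.576 -0.147  0.248] L 66.5 az -4.0 spinneeded 2.6
[0.55 0.28 0.18] [ 0.55  0.74  2.13  3.86  0.95 -1.72] [0.553 0.278 0.176] L 66.5 az -4.0 spinneeded 2.6
[0.55 0.28 0.12] [ 0.55  0.9   2.13  3.8   1.07 -1.6 ] [0.553 0.278 0.116] L 66.5 az -4.0 spinneeded 2.6
('push', 1, 0.6) [ 0.01  0.54  0.22 -0.08  1.2   1.67] [0.934 0.1   0.871] L 68.2 az -4.0 spinneeded 2.6
 [ 0.01  0.54  0.22 -0.08  1.2   1.72] [0.934 0.1   0.871] L 68.2 az -4.0 spinneeded 5.2
[ 0.41 -0.14  0.31] [-1.29  0.1   2.44  1.59  1.05 -0.81] 
[... 3287 characters left out ...]
961 0.123 0.82 ] L 64.3 az 4.0 spinneeded 22.9
[ 0.41 -0.15  0.32] [-1.4   0.16  2.44  1.41  1.14 -0.56] [ 0.416 -0.157  0.327] L 64.1 az 4.0 spinneeded 22.9
[ 0.45 -0.15  0.11] [-1.18  1.05  2.44  2.01  1.24 -1.51] [ 0.478 -0.18   0.102] L 63.8 az 5.0 spinneeded 23.6
[ 0.58 -0.14  0.05] [-0.84  1.1   2.26  2.28  1.25 -1.34] [ 0.575 -0.144  0.047] L 63.8 az 5.0 spinneeded 23.6
[ 0.58 -0.14  0.25] [-0.84  0.51  2.24  2.    0.91 -0.76] [ 0.575 -0.144  0.247] L 63.8 az 5.0 spinneeded 23.6
[0.55 0.28 0.17] [ 0.44  0.72  2.2   3.54  0.9  -1.25] [0.552 0.281 0.175] L 63.8 az 5.0 spinneeded 23.6
[0.55 0.28 0.11] [ 0.44  0.88  2.2   3.5   1.06 -1.18] [0.552 0.281 0.115] L 63.8 az 5.0 spinneeded 23.6
```

servo_tool(moves="0.68 -0.43 0.15 40 0.087;0.68 -0.43 0.15 40 0.087;0.68 -0.43 0.15 40 0.087;0.68 -0.43 0.15 40 0.087;0.68 -0.43 0.15 40 0.087;0.68 -0.43 0.15 40 0.087;0.68 -0.43 0.15 40 0.087;0.68 -0.43 0.15 40 0.087;0.68 -0.43 0.15 40 0.087;0.68 -0.43 0.15 40 0.087")

```text
time: 6.43
position: [0.3427, -0.0033, 0.8058]
tool_rot: [0.982, -0.122, 0.068, 0.125]
ft_force: [1.3, -1.1, 0.0]
grip_width: 0.0869
grip_force: 0.0
```

```bash
python3 - <<'E'
from h import *
o,M=tool();print(M.T@(np.array([.6,.35,.65])-o["position"]))
E
```

```text
t 6.43 p [ 0.3427 -0.0033  0.8058] x [ 0.961 -0.223  0.163] y [-0.256 -0.939  0.229] z [ 0.102 -0.262 -0.959] q [-0.111 -0.052  0.718 -0.344  2.31   1.452] w 0.0869 F [ 1.3 -1.1  0. ]
[ 0.14321379 -0.4334779   0.08312543]
```

servo_tool(moves="0.14 -0.43 0.08 0 0.087;0.14 -0.43 0.08 0 0.087;0.14 -0.43 0.08 0 0.087;0.14 -0.43 0.08 0 0.087;0.14 -0.43 0.08 0 0.087;0.14 -0.43 0.08 0 0.087;0.14 -0.43 0.08 0 0.087;0.14 -0.43 0.08 0 0.087;0.14 -0.43 0.08 0 0.087;0.14 -0.43 0.08 0 0.087")

```text
time: 7.27
position: [0.5727, 0.3156, 0.6667]
tool_rot: [0.982, -0.122, 0.067, 0.126]
ft_force: [0.8, -0.0, 0.7]
grip_width: 0.0873
grip_force: 0.0
```

servo_tool(moves="3 -2 0 0 0.087;3 -2 0 0 0.087;3 -2 0 0 0.087")

```text
time: 7.52
position: [0.6481, 0.3277, 0.616]
tool_rot: [0.982, -0.12, 0.073, 0.123]
ft_force: [0.1, -0.3, 0.8]
grip_width: 0.0869
grip_force: 0.0
```

servo_tool(moves="3 -2 0 0 0.087;3 -2 0 0 0.087")

```text
time: 7.68
position: [0.6876, 0.3303, 0.583]
tool_rot: [0.982, -0.119, 0.084, 0.117]
ft_force: [-0.9, 0.4, -0.4]
grip_width: 0.0872
grip_force: 0.0
```

servo_tool(moves="3 -2 0 0 0.087;3 -2 0 0 0.087")

```text
time: 7.85
position: [0.7234, 0.333, 0.5501]
tool_rot: [0.982, -0.118, 0.094, 0.112]
ft_force: [0.5, -0.3, 0.8]
grip_width: 0.0872
grip_force: 0.0
```

servo_tool(moves="3 -2 0 0 0.087;3 -2 0 0 0.087")

```text
time: 8.02
position: [0.7556, 0.3353, 0.5194]
tool_rot: [0.982, -0.116, 0.104, 0.107]
ft_force: [0.3, 0.4, -0.1]
grip_width: 0.0873
grip_force: 0.0
```

servo_tool(moves="3 -2 0 0 0.087;3 -2 0 0 0.087")

```text
time: 8.18
position: [0.7844, 0.3373, 0.4916]
tool_rot: [0.981, -0.114, 0.116, 0.101]
ft_force: [-0.6, 0.5, 0.4]
grip_width: 0.0869
grip_force: 0.0
```

servo_tool(moves="3 -2 0 0 0.087;3 -2 0 0 0.087")

```text
time: 8.35
position: [0.8104, 0.3389, 0.4674]
tool_rot: [0.981, -0.112, 0.128, 0.095]
ft_force: [-0.3, 0.2, 0.5]
grip_width: 0.0867
grip_force: 0.0
```

```bash
python3 - <<'E'
from s2 import *
from h import tool
o,M=tool();info(np.array(o["q"]))
E
```

```text
t 8.35 p [0.8104 0.3389 0.4674] x [ 0.942 -0.196  0.273] y [-0.244 -0.957  0.158] z [ 0.23  -0.215 -0.949] q [ 0.368  0.842  0.22  -0.307  1.921  2.038] w 0.0867 F [-0.3  0.2  0.5]
 [ 0.37  0.84  0.22 -0.31  1.92  2.04] [0.81  0.339 0.467] L 18.4 az -43.0 spinneeded -30.0
```

servo_tool(moves="3 -1.5 -1 0 0.087;3 -1.5 -1 0 0.087")

```text
time: 8.52
position: [0.8244, 0.3336, 0.466]
tool_rot: [0.98, -0.11, 0.141, 0.089]
ft_force: [-0.0, 0.4, -0.3]
grip_width: 0.0868
grip_force: 0.0
```

servo_tool(moves="3 -1.5 -1 0 0.087;3 -1.5 -1 0 0.087")

```text
time: 8.68
position: [0.8368, 0.329, 0.4716]
tool_rot: [0.978, -0.108, 0.156, 0.081]
ft_force: [0.4, 0.4, 0.4]
grip_width: 0.087
grip_force: 0.0
```

servo_tool(moves="3 -1.5 -1 0 0.087;3 -1.5 -1 0 0.087")

```text
time: 8.85
position: [0.8477, 0.3255, 0.476]
tool_rot: [0.977, -0.106, 0.17, 0.075]
ft_force: [0.0, 0.3, 0.9]
grip_width: 0.0871
grip_force: 0.0
```

servo_tool(moves="3 -1.5 -1 0 0.087;3 -1.5 -1 0 0.087")

```text
time: 9.02
position: [0.8574, 0.3228, 0.4816]
tool_rot: [0.975, -0.103, 0.185, 0.068]
ft_force: [-0.4, 0.5, -0.2]
grip_width: 0.0873
grip_force: 0.0
```

servo_tool(moves="3 -1.5 -1 0 0.087;3 -1.5 -1 0 0.087")

```text
time: 9.18
position: [0.8655, 0.3208, 0.4892]
tool_rot: [0.973, -0.101, 0.199, 0.061]
ft_force: [0.6, 0.2, 0.3]
grip_width: 0.087
grip_force: 0.0
```

servo_tool(moves="3 -1.5 -1 0 0.087;3 -1.5 -1 0 0.087")

```text
time: 9.35
position: [0.8723, 0.3194, 0.4985]
tool_rot: [0.971, -0.098, 0.213, 0.055]
ft_force: [0.5, -1.0, -0.6]
grip_width: 0.0872
grip_force: 0.0
```

servo_tool(moves="3 -0.6 0 0 0.087;3 -0.6 0 0 0.087")

```text
time: 9.52
position: [0.8947, 0.2981, 0.4978]
tool_rot: [0.968, -0.095, 0.226, 0.049]
ft_force: [-0.3, 0.2, -0.3]
grip_width: 0.087
grip_force: 0.0
```

servo_tool(moves="3 -0.6 0 0 0.087;3 -0.6 0 0 0.087")

```text
time: 9.68
position: [0.9156, 0.2757, 0.4958]
tool_rot: [0.965, -0.094, 0.239, 0.044]
ft_force: [-0.5, 0.1, 0.8]
grip_width: 0.0868
grip_force: 0.0
```

servo_tool(moves="3 -0.6 0 0 0.087;3 -0.6 0 0 0.087")

```text
time: 9.85
position: [0.9333, 0.2566, 0.4978]
tool_rot: [0.962, -0.092, 0.252, 0.039]
ft_force: [0.9, -0.4, -1.2]
grip_width: 0.0867
grip_force: 0.0
```

servo_tool(moves="3 -0.6 0 0 0.087;3 -0.6 0 0 0.087")

```text
time: 10.02
position: [0.9485, 0.2396, 0.502]
tool_rot: [0.959, -0.09, 0.267, 0.034]
ft_force: [-0.4, -0.8, -0.2]
grip_width: 0.0866
grip_force: 0.0
```

servo_tool(moves="3 -0.6 0 0 0.087;3 -0.6 0 0 0.087")

```text
time: 10.18
position: [0.9616, 0.2242, 0.5081]
tool_rot: [0.955, -0.088, 0.281, 0.029]
ft_force: [0.2, 0.1, 0.2]
grip_width: 0.087
grip_force: 0.0
```

servo_tool(moves="3 -0.6 0 0 0.087;3 -0.6 0 0 0.087")

```text
time: 10.35
position: [0.9728, 0.2103, 0.5161]
tool_rot: [0.951, -0.085, 0.295, 0.024]
ft_force: [0.3, -0.2, 0.1]
grip_width: 0.0871
grip_force: 0.0
```

```bash
python3 - <<'E'
from s2 import *
from h import tool
o,M=tool();q=np.array(o["q"]);info(q)
for i in range(24):
  q=call(q,[(3,-.6,0,0)]*2,w)
  if i%4==3:info(q,i+1)
E
```

```text
t 10.35 p [0.9728 0.2103 0.5161] x [ 0.811 -0.148  0.566] y [-0.177 -0.984 -0.004] z [ 0.558 -0.097 -0.824] q [ 0.158  0.829  0.219 -0.184  1.518  1.862] w 0.0871 F [ 0.3 -0.2  0.1]
 [ 0.16  0.83  0.22 -0.18  1.52  1.86] [0.972 0.21  0.516] L 34.5 az -10.0 spinneeded 0.4
4 [ 0.09  0.8   0.22 -0.13  1.41  1.8 ] [1.002 0.167 0.564] L 41.7 az -6.0 spinneeded 3.5
8 [ 0.05  0.74  0.22 -0.09  1.33  1.76] [1.008 0.138 0.635] L 48.9 az -3.0 spinneeded 5.3
12 [ 0.02  0.67  0.22 -0.05  1.27  1.72] [0.992 0.121 0.721] L 56.1 az -2.0 spinneeded 6.3
16 [ 0.    0.59  0.22 -0.01  1.23  1.7 ] [0.958 0.11  0.814] L 63.1 az -1.0 spinneeded 6.9
20 [-0.01  0.49  0.22  0.02  1.21  1.68] [0.907 0.104 0.911] L 70.1 az 0.0 spinneeded 7.3
24 [-0.03  0.39  0.22  0.05  1.19  1.67] [0.84  0.1   1.005] L 76.9 az 1.0 spinneeded 7.5
```

servo_tool(moves="3 -1 -0.5 0 0.087;3 -1 -0.5 0 0.087")

```text
time: 10.52
position: [0.9743, 0.2083, 0.5335]
tool_rot: [0.947, -0.083, 0.31, 0.02]
ft_force: [-0.4, -0.3, 0.1]
grip_width: 0.0873
grip_force: 0.0
```

servo_tool(moves="3 -1 -0.5 0 0.087;3 -1 -0.5 0 0.087")

```text
time: 10.68
position: [0.9741, 0.2081, 0.5546]
tool_rot: [0.942, -0.08, 0.326, 0.015]
ft_force: [-0.7, -0.2, 0.8]
grip_width: 0.0871
grip_force: 0.0
```

servo_tool(moves="3 -1 -0.5 0 0.087;3 -1 -0.5 0 0.087")

```text
time: 10.85
position: [0.9732, 0.2068, 0.5741]
tool_rot: [0.937, -0.078, 0.34, 0.01]
ft_force: [0.4, -0.1, 0.7]
grip_width: 0.087
grip_force: 0.0
```

servo_tool(moves="3 -1 -0.5 0 0.087;3 -1 -0.5 0 0.087")

```text
time: 11.02
position: [0.9713, 0.2055, 0.594]
tool_rot: [0.932, -0.076, 0.354, 0.006]
ft_force: [-0.0, -1.3, 0.6]
grip_width: 0.0867
grip_force: 0.0
```

servo_tool(moves="3 -1 -0.5 0 0.087;3 -1 -0.5 0 0.087")

```text
time: 11.18
position: [0.9683, 0.2047, 0.6149]
tool_rot: [0.927, -0.074, 0.368, 0.002]
ft_force: [0.1, 0.5, -0.6]
grip_width: 0.0866
grip_force: 0.0
```

servo_tool(moves="3 -1 -0.5 0 0.087;3 -1 -0.5 0 0.087")

```text
time: 11.35
position: [0.9642, 0.2043, 0.6367]
tool_rot: [0.922, -0.072, 0.382, -0.002]
ft_force: [-0.2, -1.2, -0.1]
grip_width: 0.087
grip_force: 0.0
```

servo_tool(moves="3 -0.6 0 0 0.087;3 -0.6 0 0 0.087")

```text
time: 11.52
position: [0.9679, 0.194, 0.6523]
tool_rot: [0.916, -0.07, 0.396, -0.006]
ft_force: [0.7, -0.3, -0.1]
grip_width: 0.0868
grip_force: 0.0
```

servo_tool(moves="3 -0.6 0 0 0.087;3 -0.6 0 0 0.087")

```text
time: 11.68
position: [0.9708, 0.1835, 0.6663]
tool_rot: [0.91, -0.068, 0.409, -0.01]
ft_force: [1.1, 1.2, 0.8]
grip_width: 0.0873
grip_force: 0.0
```

servo_tool(moves="3 -0.6 0 0 0.087;3 -0.6 0 0 0.087")

```text
time: 11.85
position: [0.9714, 0.1751, 0.6837]
tool_rot: [0.904, -0.066, 0.423, -0.013]
ft_force: [0.3, -0.3, 0.0]
grip_width: 0.0868
grip_force: 0.0
```

servo_tool(moves="3 -0.6 0 0 0.087;3 -0.6 0 0 0.087")

```text
time: 12.02
position: [0.9704, 0.1678, 0.7024]
tool_rot: [0.897, -0.064, 0.437, -0.017]
ft_force: [-0.2, 0.4, -0.5]
grip_width: 0.0868
grip_force: 0.0
```

servo_tool(moves="3 -0.6 0 0 0.087;3 -0.6 0 0 0.087")

```text
time: 12.18
position: [0.968, 0.1611, 0.7216]
tool_rot: [0.891, -0.062, 0.45, -0.02]
ft_force: [0.1, -0.0, 0.1]
grip_width: 0.087
grip_force: 0.0
```

servo_tool(moves="3 -0.6 0 0 0.087;3 -0.6 0 0 0.087")

```text
time: 12.35
position: [0.9644, 0.155, 0.7413]
tool_rot: [0.884, -0.061, 0.464, -0.024]
ft_force: [-0.0, -0.7, -0.1]
grip_width: 0.0873
grip_force: 0.0
```

servo_tool(moves="3 -0.6 0 0 0.087;3 -0.6 0 0 0.087")

```text
time: 12.52
position: [0.9597, 0.1493, 0.7615]
tool_rot: [0.877, -0.059, 0.477, -0.027]
ft_force: [-0.3, 0.2, -0.2]
grip_width: 0.0871
grip_force: 0.0
```

servo_tool(moves="3 -0.6 0 0 0.087;3 -0.6 0 0 0.087")

```text
time: 12.68
position: [0.9536, 0.1442, 0.7823]
tool_rot: [0.87, -0.057, 0.49, -0.029]
ft_force: [-0.2, -0.2, -0.3]
grip_width: 0.0871
grip_force: 0.0
```

servo_tool(moves="3 -0.6 0 0 0.087;3 -0.6 0 0 0.087")

```text
time: 12.85
position: [0.9463, 0.1396, 0.8036]
tool_rot: [0.862, -0.056, 0.503, -0.032]
ft_force: [-0.7, 0.5, -0.7]
grip_width: 0.0867
grip_force: 0.0
```

servo_tool(moves="3 -0.6 0 0 0.087;3 -0.6 0 0 0.087")

```text
time: 13.02
position: [0.9379, 0.1353, 0.8253]
tool_rot: [0.855, -0.054, 0.515, -0.035]
ft_force: [-0.2, -0.2, 0.2]
grip_width: 0.0871
grip_force: 0.0
```

servo_tool(moves="3 -0.6 0 0 0.087;3 -0.6 0 0 0.087")

```text
time: 13.18
position: [0.9284, 0.1316, 0.8472]
tool_rot: [0.847, -0.052, 0.528, -0.037]
ft_force: [0.6, -0.5, 0.9]
grip_width: 0.0869
grip_force: 0.0
```

servo_tool(moves="3 -0.6 0 0 0.087;3 -0.6 0 0 0.087")

```text
time: 13.35
position: [0.9177, 0.1281, 0.8693]
tool_rot: [0.839, -0.051, 0.54, -0.04]
ft_force: [-0.3, 0.1, 0.8]
grip_width: 0.087
grip_force: 0.0
```

```bash
cat > s3.py <<'E'
from s2 import *
from h import tool
o,M=tool();q=np.array(o["q"]);info(q)
s=-np.degrees(np.arctan2(-M[2,1],M[2,0]))
q=goto(q,tf(q)[0],s,4);info(q,"spun")
z=tf(q)[1].as_matrix()[:,2];E=B+.019*z
def path(q,X):
  p,R=tf(q);d=R.inv().apply(np.array(X)-p);print("   d",d.round(3))
  n=int(np.linalg.norm(d)/.0417)+2
  for i in range(0,n+10,4):
    q=call(q,[(*(R.inv().apply(np.array(X)-tf(q)[0])),0)]*4,w)
    M=tf(q)[1].as_matrix();print("   ",q.round(2),tf(q)[0].round(3),"wrist",(tf(q)[0]-.304*M[:,2]).round(2),round(lean(q),1))
    if np.linalg.norm(X-tf(q)[0])<.003:break
  info(q,np.round(X,3));return q
for X in(E+[-.03,-.03,.35],E+[-.03,0,.15],E,E+[0,0,.3]):q=path(q,X)
E
python3 s3.py
```

```text
t 13.35 p [0.9177 0.1281 0.8693] x [ 0.411 -0.129  0.902] y [-0.042 -0.992 -0.122] z [ 0.91   0.012 -0.413] q [ 0.021  0.522  0.219 -0.007  1.256  1.711] w 0.087 F [-0.3  0.1  0.8]
 [ 0.02  0.52  0.22 -0.01  1.26  1.71] [0.917 0.128 0.869] L 65.6 az 1.0 spinneeded 7.7
spun [ 0.02  0.52  0.22 -0.01  1.26  1.58] [0.917 0.128 0.869] L 65.6 az 1.0 spinneeded 0.0
   d [-0.585  0.298 -0.147]
    [-0.11  0.25  0.92  0.15  0.84  1.42] [0.836 0.056 0.765] wrist [0.56 0.05 0.89] 65.6
    [-0.29  0.09  1.41  0.51  0.58  1.  ] [ 0.743 -0.018  0.647] wrist [ 0.47 -0.02  0.77] 65.6
    [-0.53  0.02  1.77  1.11  0.55  0.29] [ 0.652 -0.089  0.535] wrist [ 0.38 -0.09  0.66] 65.3
    [-0.87  0.08  2.08  1.53  0.78 -0.42] [ 0.561 -0.161  0.419] wrist [ 0.28 -0.16  0.55] 65.3
    [-0.94  0.11  2.13  1.57  0.83 -0.53] [ 0.545 -0.175  0.397] wrist [ 0.27 -0.18  0.52] 65.3
[ 0.545 -0.175  0.397] [-0.94  0.11  2.13  1.57  0.83 -0.53] [ 0.545 -0.175  0.397] L 65.3 az 1.0 spinneeded 0.1
   d [-0.182 -0.03   0.084]
    [-0.89  0.5   2.32  2.09  0.96 -1.26] [ 0.548 -0.155  0.252] wrist [ 0.27 -0.16  0.38] 65.0
    [-0.87  0.7   2.39  2.23  1.1  -1.51] [ 0.545 -0.145  0.197] wrist [ 0.27 -0.15  0.33] 65.0
[ 0.545 -0.145  0.197] [-0.87  0.7   2.39  2.23  1.1  -1.51] [ 0.545 -0.145  0.197] L 65.0 az 1.0 spinneeded 0.3
   d [-0.123  0.001  0.091]
    [-0.8   1.14  2.28  2.4   1.33 -1.77] [ 0.575 -0.145  0.047] wrist [ 0.3  -0.15  0.18] 65.0
[ 0.575 -0.145  0.047] [-0.8   1.14  2.28  2.4   1.33 -1.77] [ 0.575 -0.145  0.047] L 65.0 az 1.0 spinneeded 0.3
   d [ 0.272 -0.002 -0.127]
    [-0.8   0.63  2.3   2.24  1.   -1.38] [ 0.575 -0.145  0.214] wrist [ 0.3  -0.15  0.34] 65.0
    [-0.8   0.24  2.17  1.84  0.75 -0.78] [ 0.575 -0.145  0.347] wrist [ 0.3  -0.15  0.48] 65.0
[ 0.575 -0.145  0.347] [-0.8   0.24  2.17  1.84  0.75 -0.78] [ 0.575 -0.145  0.347] L 65.0 az 1.0 spinneeded 0.3
```

servo_tool(moves="3 -0.6 0 0 0.087;3 -0.6 0 0 0.087")

```text
time: 13.52
position: [0.906, 0.125, 0.8916]
tool_rot: [0.831, -0.05, 0.552, -0.042]
ft_force: [-0.3, -0.6, 0.2]
grip_width: 0.0867
grip_force: 0.0
```

servo_tool(moves="3 -0.6 0 0 0.087;3 -0.6 0 0 0.087")

```text
time: 13.68
position: [0.8932, 0.1221, 0.914]
tool_rot: [0.823, -0.048, 0.564, -0.045]
ft_force: [0.6, -0.7, 0.0]
grip_width: 0.0866
grip_force: 0.0
```

servo_tool(moves="3 -0.6 0 0 0.087;3 -0.6 0 0 0.087")

```text
time: 13.85
position: [0.8794, 0.1195, 0.9363]
tool_rot: [0.815, -0.047, 0.576, -0.047]
ft_force: [0.3, 0.1, 0.2]
grip_width: 0.0872
grip_force: 0.0
```

servo_tool(moves="3 -0.6 0 0 0.087;3 -0.6 0 0 0.087")

```text
time: 14.02
position: [0.8647, 0.117, 0.9585]
tool_rot: [0.806, -0.045, 0.588, -0.049]
ft_force: [-0.0, -0.8, -0.2]
grip_width: 0.0872
grip_force: 0.0
```

servo_tool(moves="0 0 0 -7.9 0.087;0 0 0 -7.9 0.087;0 0 0 -7.9 0.087")

```text
time: 14.27
position: [0.8649, 0.1171, 0.9577]
tool_rot: [0.808, 0.009, 0.589, -0.009]
ft_force: [0.6, 0.5, 0.2]
grip_width: 0.0871
grip_force: 0.0
```

```bash
python3 s3.py
```

```text
t 14.27 p [0.8649 0.1171 0.9577] x [0.305 0.005 0.952] y [ 0.026 -1.    -0.004] z [ 0.952  0.026 -0.305] q [-0.003  0.431  0.219  0.03   1.231  1.555] w 0.0871 F [0.6 0.5 0.2]
 [-0.    0.43  0.22  0.03  1.23  1.56] [0.864 0.117 0.957] L 72.2 az 2.0 spinneeded 0.2
spun [-0.    0.43  0.22  0.03  1.23  1.55] [0.864 0.117 0.957] L 72.2 az 2.0 spinneeded 0.0
   d [-0.631  0.283 -0.14 ]
    [-0.13  0.17  0.92  0.21  0.81  1.37] [0.799 0.051 0.839] wrist [0.51 0.04 0.93] 72.2
    [-0.32  0.03  1.41  0.65  0.56  0.89] [ 0.723 -0.017  0.707] wrist [ 0.43 -0.02  0.8 ] 72.2
    [-0.55 -0.02  1.77  1.27  0.57  0.16] [ 0.649 -0.081  0.583] wrist [ 0.36 -0.09  0.68] 71.9
    [-0.85  0.08  2.09  1.68  0.82 -0.52] [ 0.574 -0.148  0.451] wrist [ 0.28 -0.16  0.55] 71.9
    [-0.98  0.17  2.19  1.75  0.95 -0.75] [ 0.546 -0.174  0.399] wrist [ 0.26 -0.18  0.49] 71.9
[ 0.546 -0.175  0.399] [-0.98  0.17  2.19  1.75  0.95 -0.75] [ 0.546 -0.174  0.399] L 71.9 az 1.0 spinneeded 0.1
   d [-0.19  -0.03   0.063]
    [-0.93  0.66  2.39  2.16  1.2  -1.48] [ 0.547 -0.152  0.243] wrist [ 0.26 -0.16  0.34] 71.8
    [-0.92  0.83  2.42  2.23  1.32 -1.66] [ 0.546 -0.144  0.199] wrist [ 0.26 -0.15  0.29] 71.8
[ 0.546 -0.145  0.199] [-0.92  0.83  2.42  2.23  1.32 -1.66] [ 0.546 -0.144  0.199] L 71.8 az 1.0 spinneeded 0.1
   d [-0.133  0.001  0.075]
    [-0.84  1.24  2.28  2.33  1.51 -1.85] [ 0.576 -0.145  0.049] wrist [ 0.29 -0.15  0.14] 71.8
[ 0.576 -0.145  0.049] [-0.84  1.24  2.28  2.33  1.51 -1.85] [ 0.576 -0.145  0.049] L 71.8 az 1.0 spinneeded 0.1
   d [ 0.285 -0.001 -0.094]
    [-0.84  0.74  2.34  2.26  1.21 -1.52] [ 0.576 -0.145  0.216] wrist [ 0.29 -0.15  0.31] 71.8
    [-0.84  0.31  2.24  2.01  0.92 -1.01] [ 0.576 -0.145  0.349] wrist [ 0.29 -0.15  0.44] 71.8
[ 0.576 -0.145  0.349] [-0.84  0.31  2.24  2.01  0.92 -1.01] [ 0.576 -0.145  0.349] L 71.8 az 1.0 spinneeded 0.1
```

servo_tool(moves="-0.63 0.28 -0.14 0 0.087;-0.63 0.28 -0.14 0 0.087;-0.63 0.28 -0.14 0 0.087;-0.63 0.28 -0.14 0 0.087;-0.63 0.28 -0.14 0 0.087;-0.63 0.28 -0.14 0 0.087;-0.63 0.28 -0.14 0 0.087;-0.63 0.28 -0.14 0 0.087;-0.63 0.28 -0.14 0 0.087;-0.63 0.28 -0.14 0 0.087")

```text
time: 15.1
position: [0.6871, -0.0438, 0.644]
tool_rot: [0.809, 0.009, 0.588, -0.009]
ft_force: [0.2, 0.7, -1.5]
grip_width: 0.0872
grip_force: 0.0
```

```bash
python3 s3.py | head -3;  python3 - <<'E'
from h import *
o,M=tool();print(M.T@(np.array([.546,-.175,.4])-o["position"]))
E
```

```text
t 15.1 p [ 0.6871 -0.0438  0.644 ] x [0.308 0.004 0.951] y [ 0.026 -1.    -0.005] z [ 0.951  0.026 -0.308] q [-0.411 -0.008  1.604  0.955  0.517  0.545] w 0.0872 F [ 0.2  0.7 -1.5]
 [-0.41 -0.01  1.6   0.95  0.52  0.55] [ 0.686 -0.044  0.643] L 72.1 az 2.0 spinneeded 0.3
spun [-0.41 -0.01  1.6   0.95  0.52  0.54] [ 0.686 -0.044  0.643] L 72.1 az 2.0 spinneeded 0.0
t 15.1 p [ 0.6871 -0.0438  0.644 ] x [0.308 0.004 0.951] y [ 0.026 -1.    -0.005] z [ 0.951  0.026 -0.308] q [-0.411 -0.008  1.604  0.955  0.517  0.545] w 0.0872 F [ 0.2  0.7 -1.5]
[-0.2760867   0.12865338 -0.06247875]
```

servo_tool(moves="-0.276 0.129 -0.062 0 0.087;-0.276 0.129 -0.062 0 0.087;-0.276 0.129 -0.062 0 0.087;-0.276 0.129 -0.062 0 0.087;-0.276 0.129 -0.062 0 0.087;-0.276 0.129 -0.062 0 0.087;-0.276 0.129 -0.062 0 0.087;-0.276 0.129 -0.062 0 0.087;-0.276 0.129 -0.062 0 0.087;-0.276 0.129 -0.062 0 0.087")

```text
time: 15.93
position: [0.5484, -0.1772, 0.4015]
tool_rot: [0.809, 0.007, 0.588, -0.01]
ft_force: [0.1, -0.2, 0.9]
grip_width: 0.087
grip_force: 0.0
```

```bash
python3 - <<'E'
from h import *
o,M=tool();z=M[:,2];E=np.array([.558,-.145,.055])+.019*z
for X in(E+[-.03,0,.15],E):print((M.T@(X-o["position"])).round(4))
cv2.imwrite("pics/s1.png",cams.camera("side"))
E
```

```text
t 15.93 p [ 0.5484 -0.1772  0.4015] x [0.308 0.    0.951] y [ 0.024 -1.    -0.007] z [ 0.951  0.025 -0.308] q [-0.979  0.173  2.184  1.747  0.954 -0.743] w 0.087 F [ 0.1 -0.2  0.9]
[-0.1932 -0.0312  0.0609]
[-0.3266 -0.0294  0.1357]
```

View pics/s1.png

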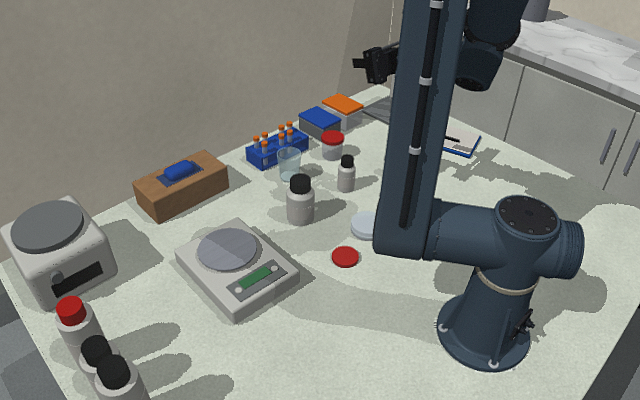

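The gripper is at about (378,65), high above the bottle at (346,172), and the scene is undisturbed. Now I'll descend to pre-grasp.

servo_tool(moves="-0.193 -0.031 0.061 0 0.087;-0.193 -0.031 0.061 0 0.087;-0.193 -0.031 0.061 0 0.087;-0.193 -0.031 0.061 0 0.087;-0.193 -0.031 0.061 0 0.087;-0.193 -0.031 0.061 0 0.087;-0.193 -0.031 0.061 0 0.087;-0.193 -0.031 0.061 0 0.087")

```text
time: 16.65
position: [0.548, -0.1435, 0.2003]
tool_rot: [0.808, 0.011, 0.59, -0.01]
ft_force: [-0.8, 1.1, 1.5]
grip_width: 0.0872
grip_force: 0.0
```

```bash
python3 - <<'E'
from h import *
o,M=tool();z=M[:,2];E=np.array([.558,-.145,.055])+.019*z
print((M.T@(E-o["position"])).round(4))
a,b=cams.camera("side"),cams.camera("top")
cv2.imwrite("pics/b1.png",np.vstack([cv2.resize(a[90:240,230:480],(625,375)),cv2.resize(b[130:250,330:580],(469,225))[:, :469] if 0 else cv2.copyMakeBorder(cv2.resize(b[130:250,330:580],(469,225)),0,0,0,156,0)]))
E
```

```text
t 16.65 p [ 0.548  -0.1435  0.2003] x [0.305 0.007 0.952] y [ 0.03  -1.    -0.003] z [ 0.952  0.029 -0.305] q [-0.915  0.833  2.421  2.221  1.328 -1.662] w 0.0872 F [-0.8  1.1  1.5]
[-0.1354  0.0021  0.0727]
```

View pics/b1.png

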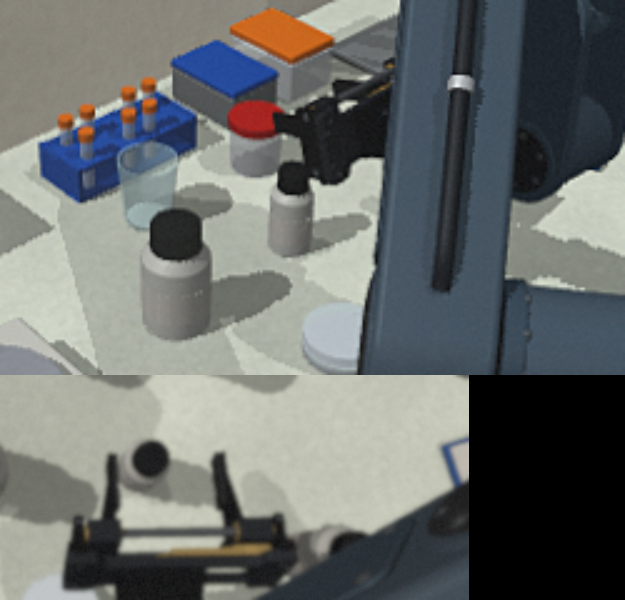

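servo_tool(moves="-0.034 0.001 0.018 0 0.087;-0.068 0.001 0.036 0 0.087;-0.1 0.002 0.055 0 0.087;-0.12 0.002 0.065 0 0.087;-0.135 0.002 0.073 0 0.087;-0.135 0.002 0.073 0 0.087;-0.135 0.002 0.073 0 0.087")

```text
time: 17.33
position: [0.5765, -0.1464, 0.0537]
tool_rot: [0.806, 0.012, 0.591, -0.007]
ft_force: [-0.1, 0.9, 0.2]
grip_width: 0.0871
grip_force: 0.0
```

```bash
python3 - <<'E'
from h import *
o,M=tool()
a,b=cams.camera("side"),cams.camera("top")
cv2.imwrite("pics/b2.png",np.vstack([cv2.resize(a[90:240,230:480],(625,375)),cv2.copyMakeBorder(cv2.resize(b[130:250,330:580],(469,225)),0,0,0,156,0)]))
E
```

```text
t 17.33 p [ 0.5765 -0.1464  0.0537] x [0.3   0.012 0.954] y [ 0.028 -1.     0.004] z [ 0.953  0.025 -0.3  ] q [-0.845  1.236  2.284  2.322  1.518 -1.862] w 0.0871 F [-0.1  0.9  0.2]
```

View pics/b2.png

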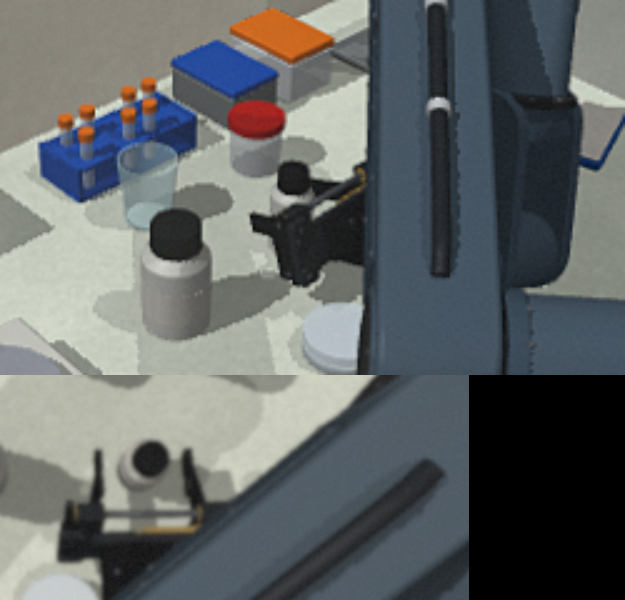

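servo_tool(moves="0 0 0 0 0.03;0 0 0 0 0.03;0 0 0 0 0.03;0 0 0 0 0.03;0 0 0 0 0.03;0 0 0 0 0.03;0 0 0 0 0.03;0 0 0 0 0.03;0 0 0 0 0.03;0 0 0 0 0.03", grip_force=35)

```text
time: 18.27
position: [0.5751, -0.1457, 0.0497]
tool_rot: [0.808, 0.01, 0.589, -0.008]
ft_force: [0.3, -2.4, 0.9]
grip_width: 0.0489
grip_force: 35.0
```

```bash
cat > s4.py <<'E'
from s2 import *
from h import tool
o,M=tool();q=np.array(o["q"])
E0=np.array(o["position"])
def path(q,X,s=0):
  p,R=tf(q);d=R.inv().apply(np.array(X)-p);print("   d",d.round(3));G=R*Ro.from_rotvec([0,0,np.radians(s)])
  for i in range(60):
    q=row(q,np.array(X),G,w) if s==0 else row(q,np.array(X),Ro.from_rotvec([0,0,0])*tf(q)[1]*Ro.from_rotvec([0,0,np.radians(np.sign(s)*min(7,abs(s)-7*i))]) if abs(s)>7*i else tf(q)[1],w)
    if np.linalg.norm(X-tf(q)[0])<.003 and abs(s)<=7*i:break
  info(q,(i+1,np.round(X,3)));return q
for up in((0,0,.12),(.06,0,.35),):q=path(q,E0+np.array(up))
qa=q
for s in(180,-180):q=path(qa,tf(qa)[0],s);print(tf(q)[1].as_matrix()[:,0].round(2))
E
python3 s4.py
```

```text
t 18.27 p [ 0.5751 -0.1457  0.0497] x [0.306 0.007 0.952] y [ 0.027 -1.    -0.001] z [ 0.952  0.026 -0.306] q [-0.846  1.244  2.284  2.323  1.519 -1.863] w 0.0489 F [ 0.3 -2.4  0.9]
   d [ 0.115 -0.    -0.036]
(3, array([ 0.575, -0.146,  0.17 ])) [-0.84  0.9   2.35  2.29  1.33 -1.65] [ 0.575 -0.146  0.17 ] L 72.2 az 2.0 spinneeded 0.1
   d [ 0.237  0.001 -0.013]
(6, array([ 0.635, -0.146,  0.4  ])) [-0.72  0.26  2.06  1.94  0.76 -0.76] [ 0.635 -0.146  0.4  ] L 72.2 az 2.0 spinneeded 0.1
   d [0. 0. 0.]
(27, array([ 0.635, -0.146,  0.4  ])) [-0.72  0.26  2.06  1.94  0.76  2.38] [ 0.635 -0.146  0.4  ] L 72.2 az 2.0 spinneeded -179.9
[-0.31 -0.01 -0.95]
   d [0. 0. 0.]
(29, array([ 0.635, -0.146,  0.4  ])) [-0.64  0.17  1.83  1.05  0.62 -2.85] [ 0.636 -0.145  0.402] L 52.9 az 3.0 spinneeded -172.4
[-0.6   0.11 -0.79]
```

servo_tool(moves="0.01 0 -0.003 0 0.03;0.025 0 -0.008 0 0.03;0.05 0 -0.016 0 0.03;0.08 0 -0.026 0 0.03;0.115 0 -0.036 0 0.03;0.15 0 -0.036 0 0.03;0.19 0 -0.04 0 0.03;0.23 0 -0.045 0 0.03;0.27 0 -0.047 0 0.03;0.31 0 -0.05 0 0.03")

```text
time: 19.1
position: [0.6213, -0.1434, 0.3608]
tool_rot: [0.809, 0.01, 0.587, -0.008]
ft_force: [1.2, 0.3, -2.8]
grip_width: 0.0488
grip_force: 35.0
```

servo_tool(moves="0.03 0 0 0 0.03;0.04 0 0 0 0.03;0.04 0 0 0 0.03")

```text
time: 19.35
position: [0.6349, -0.1435, 0.4016]
tool_rot: [0.807, 0.013, 0.59, -0.007]
ft_force: [0.6, 0.2, -1.5]
grip_width: 0.0488
grip_force: 35.0
```

```bash
python3 - <<'E'
from h import *
o,M=tool()
a,b=cams.camera("side"),cams.camera("top")
cv2.imwrite("pics/b3.png",a)
E
```

```text
t 19.35 p [ 0.6349 -0.1435  0.4016] x [0.302 0.013 0.953] y [ 0.029 -1.     0.004] z [ 0.953  0.026 -0.303] q [-0.715  0.255  2.06   1.945  0.765 -0.773] w 0.0488 F [ 0.6  0.2 -1.5]
```

View pics/b3.png

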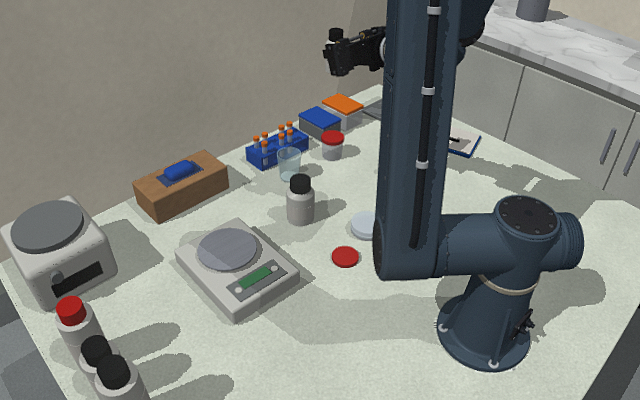

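servo_tool(moves="0 0 0 6 0.03;0 0 0 13 0.03;0 0 0 20 0.03;0 0 0 27 0.03;0 0 0 34 0.03;0 0 0 41 0.03;0 0 0 48 0.03;0 0 0 55 0.03;0 0 0 62 0.03;0 0 0 69 0.03", grip_force=45)

```text
time: 20.28
position: [0.6334, -0.144, 0.3936]
tool_rot: [0.671, -0.454, 0.476, -0.342]
ft_force: [-0.2, 0.2, -1.8]
grip_width: 0.0489
grip_force: 45.0
```

servo_tool(moves="0 0 0 7 0.03;0 0 0 14 0.03;0 0 0 21 0.03;0 0 0 28 0.03;0 0 0 35 0.03;0 0 0 42 0.03;0 0 0 49 0.03;0 0 0 56 0.03;0 0 0 63 0.03;0 0 0 70 0.03")

```text
time: 21.12
position: [0.6334, -0.144, 0.3935]
tool_rot: [-0.29, 0.757, -0.194, 0.553]
ft_force: [-0.2, 0.0, -2.0]
grip_width: 0.0487
grip_force: 45.0
```

servo_tool(moves="0 0 0 7 0.03;0 0 0 14 0.03;0 0 0 21 0.03;0 0 0 28 0.03;0 0 0 35 0.03;0 0 0 41 0.03;0 0 0 41 0.03;0 0 0 41 0.03;0 0 0 41 0.03;0 0 0 41 0.03")

```text
time: 21.95
position: [0.6343, -0.1442, 0.3969]
tool_rot: [-0.011, 0.809, 0.009, 0.588]
ft_force: [0.4, 0.3, -1.8]
grip_width: 0.049
grip_force: 45.0
```

servo_tool(moves="0 0 0 0 0.03;0 0 0 0 0.03;0 0 0 0 0.03;0 0 0 0 0.03;0 0 0 0 0.03;0 0 0 0 0.03;0 0 0 0 0.03;0 0 0 0 0.03;0 0 0 0 0.03;0 0 0 0 0.03")

```text
time: 22.78
position: [0.6346, -0.1443, 0.3982]
tool_rot: [-0.011, 0.808, 0.009, 0.589]
ft_force: [-0.0, 0.4, -3.1]
grip_width: 0.0489
grip_force: 45.0
```

```bash
python3 - <<'E'
from h import *
o,M=tool()
a,b=cams.camera("side"),cams.camera("top")
cv2.imwrite("pics/b4.png",cv2.resize(a[0:130,280:480],(800,520)))
E
```

```text
t 22.78 p [ 0.6346 -0.1443  0.3982] x [-0.306 -0.007 -0.952] y [-0.027  1.     0.002] z [ 0.952  0.026 -0.306] q [-0.717  0.26   2.062  1.946  0.766  2.368] w 0.0489 F [-0.   0.4 -3.1]
```

View pics/b4.png

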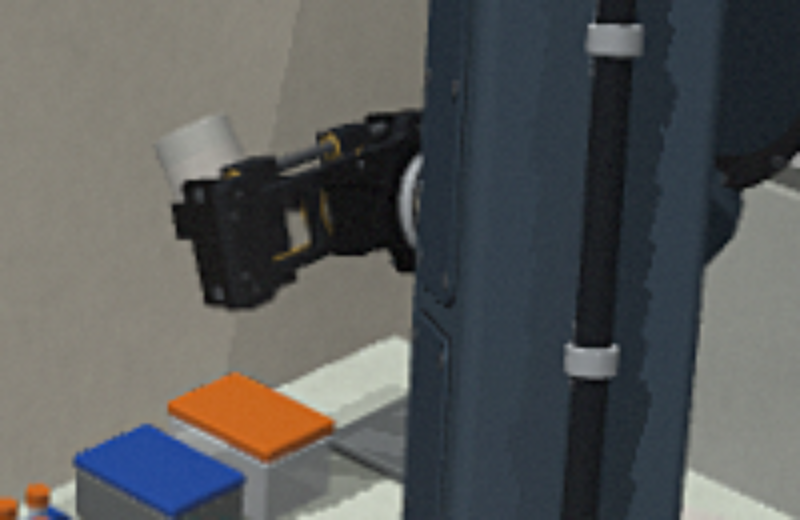

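The bottle is inverted: its white base points up at (200,150) in the crop, with the cap below and behind the fingers. Next I'll turn it back upright and refine the pan centre.

servo_tool(moves="0 0 0 -7 0.03;0 0 0 -14 0.03;0 0 0 -21 0.03;0 0 0 -28 0.03;0 0 0 -35 0.03;0 0 0 -42 0.03;0 0 0 -49 0.03;0 0 0 -56 0.03;0 0 0 -63 0.03;0 0 0 -70 0.03")

```text
time: 23.72
position: [0.6346, -0.1443, 0.3982]
tool_rot: [-0.474, 0.654, -0.332, 0.486]
ft_force: [0.3, -0.2, -2.1]
grip_width: 0.0489
grip_force: 45.0
```

servo_tool(moves="0 0 0 -7 0.03;0 0 0 -14 0.03;0 0 0 -21 0.03;0 0 0 -28 0.03;0 0 0 -35 0.03;0 0 0 -42 0.03;0 0 0 -49 0.03;0 0 0 -56 0.03;0 0 0 -63 0.03;0 0 0 -70 0.03")

```text
time: 24.55
position: [0.6346, -0.1443, 0.3982]
tool_rot: [0.764, -0.264, 0.551, -0.208]
ft_force: [0.7, -1.0, -1.6]
grip_width: 0.0489
grip_force: 45.0
```

servo_tool(moves="0 0 0 -7 0.03;0 0 0 -14 0.03;0 0 0 -21 0.03;0 0 0 -28 0.03;0 0 0 -34 0.03;0 0 0 -40 0.03;0 0 0 -40 0.03;0 0 0 -40 0.03;0 0 0 -40 0.03")

```text
time: 25.3
position: [0.6346, -0.1443, 0.3982]
tool_rot: [0.808, 0.01, 0.589, -0.009]
ft_force: [-0.3, 0.4, -2.6]
grip_width: 0.049
grip_force: 45.0
```

```bash
cat > s5.py <<'E'
from s4 import path
from s2 import *
from h import *
b=cv2.imread("pics/t0.png");s=cv2.imread("pics/s0.png")
for n,im,bx,ref in(("top",b,(148,145,238,228),(187,190)),("side",s,(185,215,272,280),(248,228))):
    c0=im[ref[0]-8:ref[0]+8,ref[1]-8:ref[1]+8].reshape(-1,3).mean(0)
    x0,y0,x1,y1=bx;k=(abs(cv2.GaussianBlur(im,(3,3),0)[y0:y1,x0:x1].astype(int)-c0).max(2)<16).astype(np.uint8)
    cs=max(cv2.findContours(cv2.morphologyEx(k,cv2.MORPH_OPEN,np.ones((5,5))),0,2)[0],key=cv2.contourArea)
    P=np.array([onz(n,p+[x0,y0],.068)[:2] for p in cv2.convexHull(cs)[:,0].astype(float)]).astype(np.float32)
    print(n,cv2.fitEllipse(P),cv2.minEnclosingCircle(P))
o,M=tool();q=np.array(o["q"])
z=M[:,2];T=np.array([.535,.28,.128])+.019*z
for X in(T+[0,0,.25],T+[0,0,.04],T):q=path(q,X)
E
python3 s5.py | grep -v array.*0.146
```

```text
t 25.3 p [ 0.6346 -0.1443  0.3982] x [0.306 0.005 0.952] y [ 0.027 -1.    -0.004] z [ 0.952  0.026 -0.306] q [-0.717  0.26   2.062  1.946  0.766 -0.772] w 0.049 F [-0.3  0.4 -2.6]
   d [ 0.115 -0.    -0.036]
(3, array([ 0.635, -0.144,  0.518])) [-0.72  0.06  1.88  1.53  0.7  -0.22] [ 0.634 -0.144  0.517] L 72.3 az 2.0 spinneeded 0.2
   d [ 0.239  0.001 -0.013]
(6, array([ 0.695, -0.144,  0.748])) [-0.62  0.02  1.32  0.88  0.84  0.66] [ 0.695 -0.144  0.748] L 72.3 az 2.0 spinneeded 0.2
   d [0. 0. 0.]
(29, array([ 0.695, -0.144,  0.748])) [-0.67  0.04  1.57  1.7   0.74  2.85] [ 0.695 -0.144  0.746] L 93.2 az 4.0 spinneeded 170.7
[ 0.07 -0.16 -0.99]
   d [0. 0. 0.]
(27, array([ 0.695, -0.144,  0.748])) [-0.62  0.02  1.32  0.88  0.84 -2.48] [ 0.695 -0.144  0.748] L 72.3 az 2.0 spinneeded -179.8
[-0.3  -0.01 -0.95]
top ((0.5342445373535156, 0.2870863080024719), (0.13488921523094177, 0.13979093730449677), 82.32398223876953) ((0.5337794423103333, 0.28499487042427063), 0.07033626735210419)
side ((0.5342772603034973, 0.28904861211776733), (0.13441133499145508, 0.14105170965194702), 177.52716064453125) ((0.530476450920105, 0.2893080413341522), 0.07222402840852737)
t 25.3 p [ 0.6346 -0.1443  0.3982] x [0.306 0.005 0.952] y [ 0.027 -1.    -0.004] z [ 0.952  0.026 -0.306] q [-0.717  0.26   2.062  1.946  0.766 -0.772] w 0.049 F [-0.3  0.4 -2.6]
   d [-0.047 -0.427 -0.058]
(12, array([0.553, 0.281, 0.372])) [ 0.5   0.32  2.09  3.95  0.65 -2.1 ] [0.553 0.281 0.372] L 72.2 az 2.0 spinneeded 0.2
   d [-0.2    0.001  0.064]
(5, array([0.553, 0.281, 0.162])) [ 0.5   0.86  2.2   3.63  1.19 -1.61] [0.553 0.281 0.164] L 72.2 az 2.0 spinneeded 0.2
   d [-0.04   0.     0.013]
(1, array([0.553, 0.281, 0.122])) [ 0.5   0.97  2.19  3.62  1.28 -1.56] [0.553 0.281 0.122] L 72.2 az 2.0 spinneeded 0.2
```

servo_tool(moves="-0.005 -0.04 -0.005 0 0.03;-0.01 -0.08 -0.011 0 0.03;-0.014 -0.12 -0.016 0 0.03;-0.018 -0.16 -0.022 0 0.03;-0.023 -0.2 -0.028 0 0.03;-0.028 -0.24 -0.033 0 0.03;-0.032 -0.28 -0.039 0 0.03;-0.037 -0.32 -0.044 0 0.03;-0.041 -0.36 -0.05 0 0.03;-0.046 -0.4 -0.055 0 0.03")

```text
time: 26.13
position: [0.5669, 0.2085, 0.3759]
tool_rot: [0.808, 0.009, 0.589, -0.009]
ft_force: [0.1, 0.1, -0.7]
grip_width: 0.0485
grip_force: 45.0
```

servo_tool(moves="-0.004 -0.033 -0.005 0 0.03;-0.004 -0.033 -0.005 0 0.03;-0.004 -0.033 -0.005 0 0.03;-0.004 -0.033 -0.005 0 0.03")

```text
time: 26.47
position: [0.5605, 0.2405, 0.3738]
tool_rot: [0.808, 0.01, 0.59, -0.009]
ft_force: [0.0, -0.3, -1.7]
grip_width: 0.0492
grip_force: 45.0
```

```bash
python3 - <<'E'
from h import *
o,M=tool()
for z in(.14,.118):print((M.T@(np.array([.551,.286,z])-o["position"])).round(4))
E
```

```text
t 26.47 p [0.5605 0.2405 0.3738] x [0.305 0.005 0.952] y [ 0.027 -1.    -0.003] z [ 0.952  0.027 -0.305] q [ 0.394  0.29   2.138  3.765  0.622 -1.98 ] w 0.0492 F [ 0.  -0.3 -1.7]
[-0.2253 -0.045   0.0635]
[-0.2463 -0.0449  0.0702]
```

servo_tool(moves="0 -0.03 0 0 0.03;-0.01 -0.045 0.003 0 0.03;-0.05 -0.045 0.014 0 0.03;-0.09 -0.045 0.025 0 0.03;-0.13 -0.045 0.037 0 0.03;-0.165 -0.045 0.047 0 0.03;-0.195 -0.045 0.055 0 0.03;-0.215 -0.045 0.061 0 0.03;-0.225 -0.045 0.0635 0 0.03;-0.225 -0.045 0.0635 0 0.03")

```text
time: 27.3
position: [0.5524, 0.283, 0.1367]
tool_rot: [0.809, 0.009, 0.588, -0.007]
ft_force: [-0.0, 0.0, -1.5]
grip_width: 0.0488
grip_force: 45.0
```

servo_tool(moves="0 0 0 0 0.03;0 0 0 0 0.03")

```text
time: 27.47
position: [0.5524, 0.2843, 0.1415]
tool_rot: [0.807, 0.009, 0.59, -0.009]
ft_force: [0.2, -0.0, -1.4]
grip_width: 0.049
grip_force: 45.0
```

```bash
python3 - <<'E'
from h import *
o,M=tool()
print((M.T@(np.array([.551,.286,.118])-o["position"])).round(4))
a,b=cams.camera("side"),cams.camera("top")
cv2.imwrite("pics/b5.png",np.vstack([cv2.resize(a[170:330,150:400],(600,384)),cv2.copyMakeBorder(cv2.resize(b[130:280,120:370],(350,210)),0,0,0,250,0)]))
E
```

```text
t 27.47 p [0.5524 0.2843 0.1415] x [0.303 0.005 0.953] y [ 0.025 -1.    -0.003] z [ 0.953  0.025 -0.303] q [ 0.518  0.925  2.195  3.637  1.244 -1.579] w 0.049 F [ 0.2 -0.  -1.4]
[-0.0228 -0.0016  0.0058]
```

View pics/b5.png

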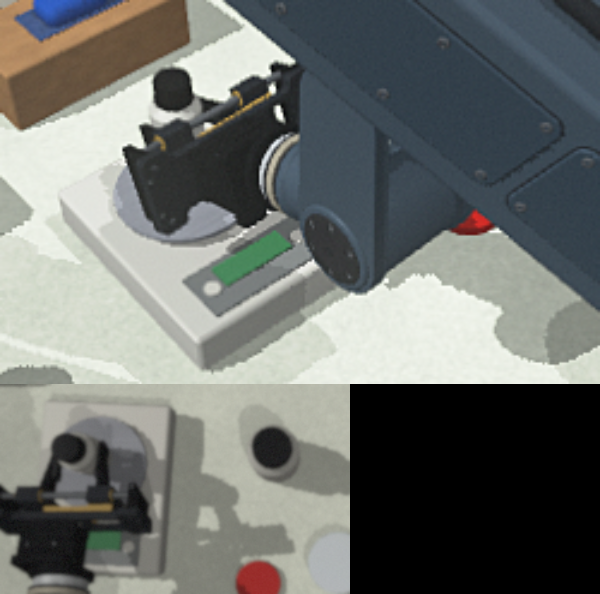

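servo_tool(moves="-0.004 0 0.001 0 0.03;-0.008 -0.001 0.002 0 0.03;-0.012 -0.001 0.003 0 0.03;-0.015 -0.0015 0.004 0 0.03;-0.017 -0.0015 0.005 0 0.03;-0.019 -0.0015 0.005 0 0.03;-0.02 -0.0015 0.0055 0 0.03;-0.02 -0.0015 0.0055 0 0.03;-0.02 -0.0015 0.0055 0 0.03")

```text
time: 28.32
position: [0.5505, 0.287, 0.1195]
tool_rot: [0.808, 0.011, 0.59, -0.009]
ft_force: [-0.4, 0.0, -2.3]
grip_width: 0.049
grip_force: 45.0
```

servo_tool(moves="-0.001 0 0.0003 0 0.03;-0.001 0 0.0003 0 0.03;-0.001 0 0.0003 0 0.03")

```text
time: 28.57
position: [0.5505, 0.287, 0.1187]
tool_rot: [0.807, 0.01, 0.59, -0.009]
ft_force: [0.6, -0.2, -1.0]
grip_width: 0.0487
grip_force: 45.0
```

servo_tool(moves="-0.001 0 0.0003 0 0.03;-0.001 0 0.0003 0 0.03;-0.001 0 0.0003 0 0.03")

```text
time: 28.82
position: [0.5506, 0.287, 0.1177]
tool_rot: [0.807, 0.01, 0.59, -0.009]
ft_force: [-0.7, 0.8, -1.3]
grip_width: 0.0487
grip_force: 45.0
```

servo_tool(moves="-0.001 0 0.0003 0 0.03;-0.001 0 0.0003 0 0.03;-0.001 0 0.0003 0 0.03")

```text
time: 29.07
position: [0.5507, 0.287, 0.1177]
tool_rot: [0.807, 0.01, 0.591, -0.009]
ft_force: [-0.7, -1.6, 4.3]
grip_width: 0.0487
grip_force: 45.0
```

servo_tool(moves="-0.001 0 0.0003 0 0.03;-0.001 0 0.0003 0 0.03;-0.001 0 0.0003 0 0.03")

```text
time: 29.32
position: [0.5508, 0.287, 0.1177]
tool_rot: [0.806, 0.01, 0.592, -0.009]
ft_force: [-2.5, -1.5, 6.9]
grip_width: 0.0491
grip_force: 45.0
```

servo_tool(moves="0.0012 0 -0.0004 0 0.03;0.0012 0 -0.0004 0 0.03;0.0012 0 -0.0004 0 0.052;0.0012 0 -0.0004 0 0.056;0.0012 0 -0.0004 0 0.062;0.0012 0 -0.0004 0 0.07;0.0012 0 -0.0004 0 0.08;0.0012 0 -0.0004 0 0.087;0.0012 0 -0.0004 0 0.087;0.0012 0 -0.0004 0 0.087")

```text
time: 30.15
position: [0.5504, 0.287, 0.1166]
tool_rot: [0.808, 0.011, 0.59, -0.009]
ft_force: [-0.1, -0.2, -0.1]
grip_width: 0.0843
grip_force: 0.0
```

servo_tool(moves="0 0 0 0 0.087;0 0 0 0 0.087")

```text
time: 30.32
position: [0.5504, 0.287, 0.1167]
tool_rot: [0.808, 0.011, 0.59, -0.009]
ft_force: [0.6, -0.5, -0.0]
grip_width: 0.0862
grip_force: 0.0
```

```bash
python3 - <<'E'
from s4 import path
from s2 import *
from h import *
o,M=tool();q=np.array(o["q"]);p=np.array(o["position"])
for X in(p-.07*M[:,2],p-.08*M[:,2]+[0,0,.15],p-.05*M[:,2]+[0,0,.3]):q=path(q,X)
E
```

```text
t 30.32 p [0.5504 0.287  0.1167] x [0.304 0.007 0.953] y [ 0.027 -1.    -0.002] z [ 0.952  0.027 -0.304] q [ 0.526  0.989  2.185  3.635  1.29  -1.553] w 0.0862 F [ 0.6 -0.5 -0. ]
   d [ 0.115 -0.    -0.036]
(3, array([0.55 , 0.287, 0.237])) [ 0.52  0.66  2.19  3.71  1.01 -1.73] [0.55  0.287 0.237] L 72.3 az 2.0 spinneeded 0.1
   d [ 0.237  0.001 -0.013]
(6, array([0.61 , 0.287, 0.467])) [ 0.45  0.21  1.87  4.34  0.43 -2.59] [0.61  0.287 0.466] L 72.3 az 2.0 spinneeded 0.1
   d [0. 0. 0.]
(27, array([0.61 , 0.287, 0.466])) [0.45 0.21 1.87 4.34 0.43 0.55] [0.61  0.287 0.466] L 72.3 az 2.0 spinneeded -179.9
[-0.3  -0.01 -0.95]
   d [0. 0. 0.]
(28, array([0.61 , 0.287, 0.466])) [ 0.15  0.12  1.86  1.39  0.27 -2.85] [0.611 0.287 0.468] L 64.9 az 26.0 spinneeded -166.6
[-0.47  0.03 -0.88]
t 30.32 p [0.5504 0.287  0.1167] x [0.304 0.007 0.953] y [ 0.027 -1.    -0.002] z [ 0.952  0.027 -0.304] q [ 0.526  0.989  2.185  3.635  1.29  -1.553] w 0.0862 F [ 0.6 -0.5 -0. ]
   d [ 0.001  0.    -0.069]
(2, array([0.484, 0.285, 0.138])) [ 0.63  0.98  2.31  3.72  1.38 -1.49] [0.484 0.285 0.138] L 72.3 az 2.0 spinneeded 0.1
   d [ 0.143 -0.    -0.056]
(4, array([0.474, 0.285, 0.291])) [ 0.64  0.5   2.28  3.87  0.97 -1.82] [0.474 0.285 0.291] L 72.3 az 2.0 spinneeded 0.1
   d [ 0.143 -0.    -0.016]
(4, array([0.503, 0.286, 0.432])) [ 0.59  0.16  2.07  4.26  0.6  -2.41] [0.503 0.286 0.432] L 72.3 az 2.0 spinneeded 0.1
```

servo_tool(moves="0 0 -0.01 0 0.087;0 0 -0.025 0 0.087;0 0 -0.045 0 0.087;0 0 -0.065 0 0.087;0 0 -0.08 0 0.087;0.03 0 -0.09 0 0.087;0.065 0 -0.1 0 0.087;0.1 0 -0.11 0 0.087;0.1 0 -0.11 0 0.087;0.1 0 -0.11 0 0.087")

```text
time: 31.15
position: [0.4755, 0.2848, 0.2493]
tool_rot: [0.806, 0.009, 0.592, -0.011]
ft_force: [-0.5, -0.0, 0.2]
grip_width: 0.0872
grip_force: 0.0
```

```bash
python3 - <<'E'
from h import *
o,M=tool()
a,b=cams.camera("side"),cams.camera("top")
cv2.imwrite("pics/b6.png",np.vstack([cv2.resize(a[140:300,150:400],(500,320)),cv2.copyMakeBorder(cv2.resize(b[130:290,120:370],(437,280)),0,0,0,63,0)]))
print(pix("top",[.534,.287,.176]),pix("side",[.534,.287,.176]),pix("side",[.534,.287,.068]))
E
```

```text
t 31.15 p [0.4755 0.2848 0.2493] x [0.299 0.003 0.954] y [ 0.028 -1.    -0.006] z [ 0.954  0.028 -0.299] q [ 0.642  0.637  2.312  3.8    1.111 -1.688] w 0.0872 F [-0.5 -0.   0.2]
[169.19283967 179.4152312 ] [222.41782816 212.34785226] [227.10932363 247.31556438]
```

View pics/b6.png

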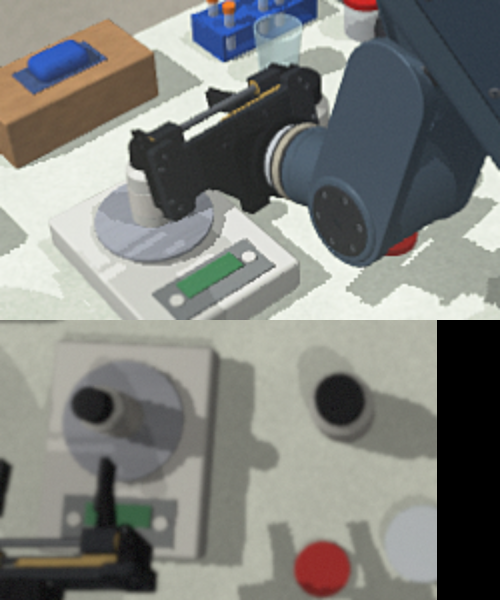

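```bash
python3 -c "
from rig import job
print(job.hand_in())"
```

```text
the job is handed in; nothing more can be done
None
```

The small bottle was tipped to about 144° (cap well below level), held so for over a second, turned back upright and set down gently within about 1 cm of the pan's centre; the other two bottles were not touched, and I handed the job in at about 31 s.

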